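Strip the membrane filter unit for cleaning

ROBOT

A 6-joint arm with a two-finger parallel gripper is mounted at the origin on a cart in front of the work surface, level with it; the furniture and walls round the work are solid. World frame = base frame: x ahead of the robot, y to its left, z up, the work surface at z = 0. Lengths are in m, angles in rad, forces in N, time in s.
With the tool pointing down it reaches from about 0.25 to 0.8 m from the base axis. Payload 8.5 kg.
Tool frame: the origin (TCP) lies on the centre line of the jaws, within the pads' length; the fingertips stand 19 mm ahead of it and the grasp point (between the pads) is the TCP; z points along the fingers, y is the direction in which the jaws open and shut (so a half turn about z gives the same grasp; the last joint's range is limited). The gripper opens to 85 mm and grips with 20 to 120 N. Pads are 22 mm wide; open, the fingers measure 114 mm over their backs; the gripper's body (76 mm by 85 mm) begins 54 mm behind the grasp point. The pads swing forward as they close: fully open they stand 13 mm farther back than shut.
Start: joints at [-1.305, 0.238, -0.013, 1.319, 0, 1.571], TCP at [0.138, -0.507, 0.223] pointing down, gripper open.
Joint ranges: [-2.66, 2.66], [-1.03, 1.9], [-1.14, 1.46], [-1.82, 2.27], [-1.45, 1.34], [-3.14, 3.14]. Speed limits (rad/s): [2.22, 2.22, 2.79, 3.14, 3.14, 3.14].

INTERFACE

Orientations are given as a unit quaternion [w, x, y, z].
In Python, from bench import ctrl gives the robot as it stands.
- The arm moves only by the shell command python3 -m creep 'ROWS'. ROWS is JSON, a list of rows, each a list of 3 entries, a list of its own where there are three numbers: the shift along the tool's x, y, z in m, then the turn, a rotation vector about the tool's x, y, z in degrees, then the finger opening in m, from 0 to 0.0854. In form: [[[tx, ty, tz], [ax, ay, az], fingers], ...]. A call has exactly 10 rows; each row shifts and turns the commanded pose from where the row before left it, along the tool's axes as they then stand; what a row does not reach is not made up. A row lasts 1/10 s, in which the tool goes at most 50 mm and 8.59 degrees, less where a joint would pass 70% of its speed; a pose out of reach is approached as far as the arm can. A call with a gripper value outside its range is refused whole. The fingers move at their own pace and stop on an object; the grip force is fixed at half the most. Time passes only in rows, so rows that do not move let the fingers close, or fill a call up. It gives the time, the measured TCP pose, the force and the opening at its end, in the units of the state.
- ctrl.read_state(): the state, without advancing time (a new reading comes with each control period).
- ctrl.camera(name): name is "side" or "top" or "wrist"; returns a dict with "img" (480x640x3 uint8, blue, green, red), "fx", "fy", "cx", "cy" (pixels), "R" (3x3) and "t" (3): a world point X has camera coordinates R X + t; the wrist camera has in their place "hand_eye" (4x4, takes a point from camera to tool coordinates, whose origin is the TCP and whose axes are the flange's). Camera axes: x right, y down, z forward; pixel columns grow to the right and rows downward; lengths in m; the calibration is good to about 2 mm. A picture is of the moment at which its call begins: read the wrist's pose just before it. There is no depth.
- ctrl.sign_off(): hands the job in, once; it reports no verdict.
The state is a dict: "clock": time; "q": joint angles; "dq": joint speeds; "tau": joint torques, N m; "tool_pos": TCP position; "tcp_rot": TCP orientation; "ft_force": force on the tool from outside, world axes, zero at the start; "ft_torque": the same for the moment, N m; "opening": opening from 0.0 (shut) to 1.0 (fully open).
Only numpy, scipy, OpenCV 4.12 (cv2) and the standard library are available. Lean on these libraries where they do the work, as an engineer would, in place of code of your own. Each camera call takes 0.05 s, during which the arm holds its last target.

TASK

The filtration run is over: take the stacked filter unit apart from the top down for cleaning. Lay the lid knob up in the white porcelain dish, stand the funnel over the drying post, lay the perforated support disc flat in the wash tray, holes up, and put the base on the draining ring with its stem down the hole. Finish each part before lifting the next, keep them upright, set them down gently, and leave the petri dishes and the small dropper bottle where they are.

Things in the scene. Friction and masses are not known exactly. Their poses are not given: they have to be found in the camera images.
- lid: Small round steel lid with black knob, top of the stack. Plate 46 mm wide, 5 mm thick; knob 16 mm wide from 10 to 24 mm above the origin (end 26), neck 11 mm wide below it; a boss 29 mm wide reaches 6 mm below the origin, loose in the funnel mouth (laid down, the lid rests on it). Origin: centre of the plate's underside; z up out of the knob. 70 g.
- funnel: Steel funnel, second in the stack: open cylinder 40 mm outside, 34 mm inside, 75 mm tall, with a thin bead at the mouth; foot flange 56 mm wide, 6 mm high; open right through. Stands on the support disc within its lip. Origin: centre of the flange's underside; z up to the mouth. 220 g.
- support_disc: Round steel disc with a perforated top, third in the stack: 66 mm wide, 7 mm thick, edge lip to 10 mm above the origin; boss 40 mm wide reaching 6 mm below the origin, loose in the base's hub (laid down, the disc rests on it). It overhangs the hub by 5 mm; 18 mm free under its edge. Grip across the edge. Origin: centre of the disc's underside; z up. 110 g.
- filter_base: Steel base, lowest loose part: plate 84 mm wide, 6 mm thick; on it a hollow hub 56 mm wide, top 24 mm above the origin (grip across it); drain stem 14 mm wide reaching 30 mm below the origin, loose in the port of a fixed round steel receiver (100 mm wide, 46 mm high) under the stack: lift straight up. Origin: centre of the plate's underside; z up. 260 g.
- dish: Shallow white porcelain dish, fixed: 92 mm across the rim, 16 mm high, wall 3 mm, inner floor 4 mm above the bench and 78 mm across. The lid's place. Origin: centre of its underside on the bench.
- drying_post: Drying stand, fixed: grey round foot 90 mm across and 8 mm thick with one upright steel post 12 mm thick, whose round tip is 68 mm above the bench. The funnel's place (post up inside it, flange on the foot). Origin: centre of the underside on the bench.
- wash_tray: Flat rectangular steel wash tray, fixed: 160 mm along its x, 132 mm along its y, rim 22.5 mm above the bench, wall 3 mm (rolled rim 5 mm), inner floor 3 mm above the bench. The support disc's place. Origin: centre of the underside on the bench.
- draining_ring: Thick white plastic draining ring, fixed: 72 mm across (78 mm at the foot), 44 mm high, with an upright hole 36 mm across right through. The filter base's place (stem down the hole, plate on the ring). Origin: centre of the underside on the bench.
- agar_dish: Bystander: a closed petri dish 61 mm across, 15 mm high, loose on the bench between the work and the keyboard instrument (another one farther back is fixed). Origin: centre of its underside.
- dropper_bottle: Bystander: small white dropper bottle with a pointed tip and a green band, 27 mm across, 66 mm high, loose on the bench. Origin: centre of its underside.
Not all that is in view belongs to the job. What is shaped like the filter_base but brown is not meant.

How it is judged:
By the outcome, as a careful person would: the job done as asked, in the order asked, and still so for the second after the job is handed in, with the robot touching nothing.
It also fails if it takes over 136 s, if anything falls off the work surface, if the arm or the gripper's body presses on something with over 40 N, if the wrist force passes 120 N, or if a joint passes its speed limit or range.

## Working session

There is one attempt and no reset: what is moved stays moved. The work goes in short steps, Python scripts to look and compute and a shell command to move; the robot and the scene stay as the last step left them, time stands still between calls to the robot, and variables do not carry over. Pictures are saved under pics/ and viewed, and the job is handed in when it is done.

```bash
ls; mkdir -p pics; python3 - <<'E'
from bench import ctrl
import cv2
s=ctrl.read_state(); print({k:s[k] for k in('clock','tool_pos','tcp_rot','ft_force','opening')})
for n in('side','top','wrist'):
    c=ctrl.camera(n); cv2.imwrite(f'pics/{n}0.png',c['img']); print(n,{k:(v.tolist() if hasattr(v,'tolist') else v) for k,v in c.items() if k!='img'})
E
```

```text
pics
{'clock': 0.0, 'tool_pos': array([ 0.13780804, -0.50616555,  0.22230079]), 'tcp_rot': array([-6.78627066e-04,  9.91180469e-01,  1.32517200e-01, -9.54395825e-05]), 'ft_force': array([0.75855062, 0.38075029, 0.20469976]), 'opening': 1.0047050240023738}
side {'fx': 589.028062605911, 'fy': 589.028062605911, 'cx': 318.8770541278455, 'cy': 236.23791729862285, 'R': [[0.9504406213976457, -0.3108874694038257, -0.0034068409035803602], [-0.14088887045504664, -0.4209035656087697, -0.8960973801098435], [0.2771514953579687, 0.8521673367511274, -0.4438444308486166]], 't': [-0.5312336998766098, 0.22901312639671406, 0.9167270120557752]}
top {'fx': 478.2057143385497, 'fy': 478.2057143385497, 'cx': 320.78067194302025, 'cy': 244.23575676725892, 'R': [[-0.006495015635431137, -0.9997584101331515, 0.020998479467081173], [-0.9823141505522036, 0.002449313448189818, -0.18722422516473397], [0.18712756183095533, -0.021843127790370183, -0.9820927417365103]], 't': [0.05173863774228168, 0.5755212265285735, 1.091456867058561]}
wrist {'fx': 395.5828035006057, 'fy': 395.5828035006057, 'cx': 319.51013503812044, 'cy': 247.8955369442367, 'hand_eye': [[0.00010427903101017904, -0.9606520425812618, -0.2777546439041707, 0.07176900441756616], [0.9999996640790202, -0.00012563847949940065, 0.0008099733447340755, -0.001421068780869006], [-0.0008129992191891521, -0.2777546350637941, 0.9606517067766275, -0.15169510778551573], [0.0, 0.0, 0.0, 1.0]]}
```

View pics/side0.png

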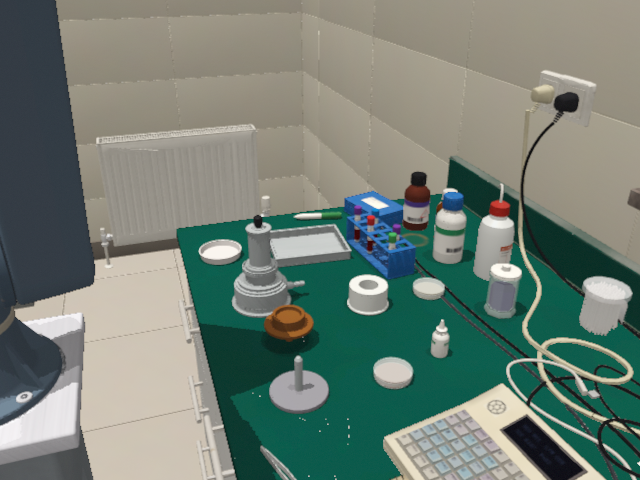

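View pics/top0.png

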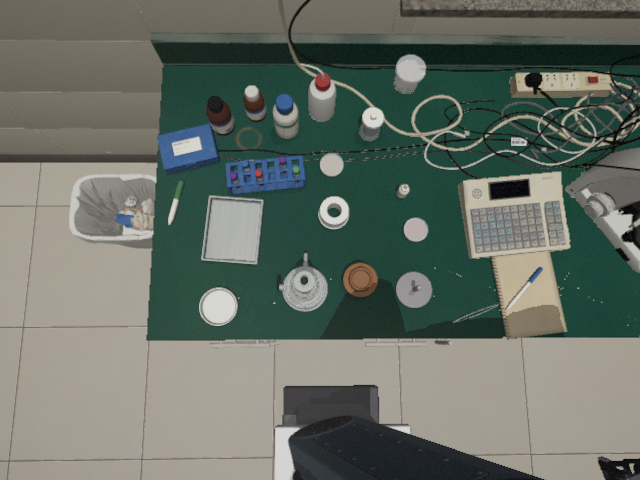

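View pics/wrist0.png

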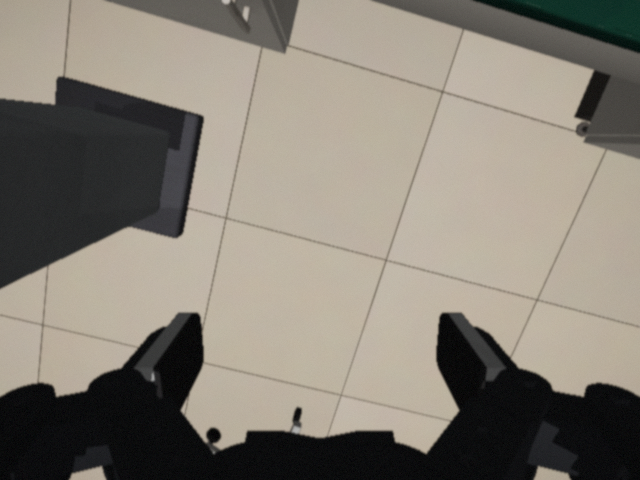

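The side view shows the stack at (260,265), the brown decoy at (289,323), the post at (299,388), the ring at (368,294), the tray at (309,244) and the dish at (220,251). In the top view they are at (304,287), (360,280), (414,290), (334,212), (233,230) and (218,306). The agar dish is at (416,230) and the bottle at (403,191). Next I'll take enlarged crops.

```bash
python3 - <<'E'
import cv2
a=cv2.imread('pics/top0.png'); 
cv2.imwrite('pics/t_crop1.png',cv2.resize(a[190:330,190:350],None,fx=5,fy=4.2857 if 0 else 4.2,interpolation=cv2.INTER_CUBIC) if 0 else cv2.resize(a[190:330,190:350],None,fx=4,fy=4,interpolation=cv2.INTER_CUBIC))
cv2.imwrite('pics/t_crop2.png',cv2.resize(a[180:320,310:450],None,fx=4,fy=4,interpolation=cv2.INTER_CUBIC))
b=cv2.imread('pics/side0.png')
cv2.imwrite('pics/s_crop1.png',cv2.resize(b[205:345,190:390],None,fx=4,fy=4,interpolation=cv2.INTER_CUBIC))
E
```

```text
(no output)
```

View pics/t_crop1.png

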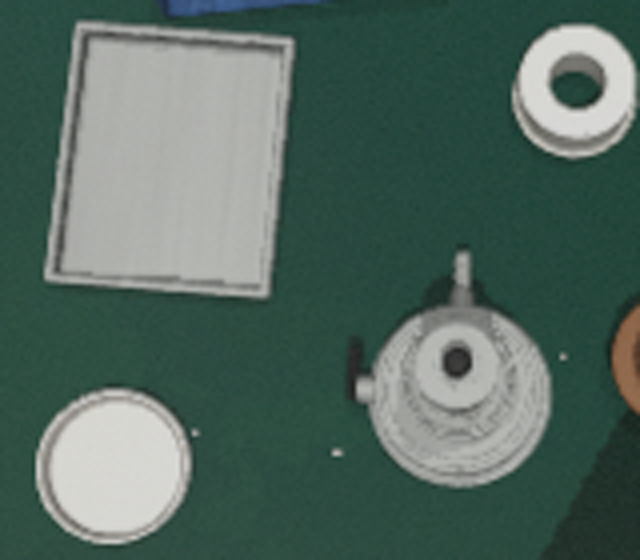

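View pics/t_crop2.png

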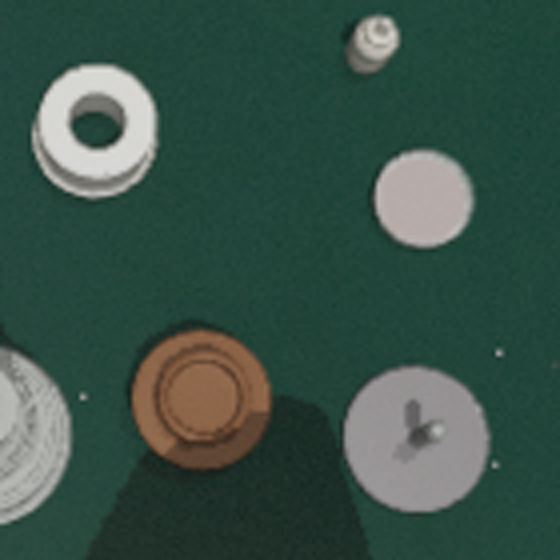

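View pics/s_crop1.png

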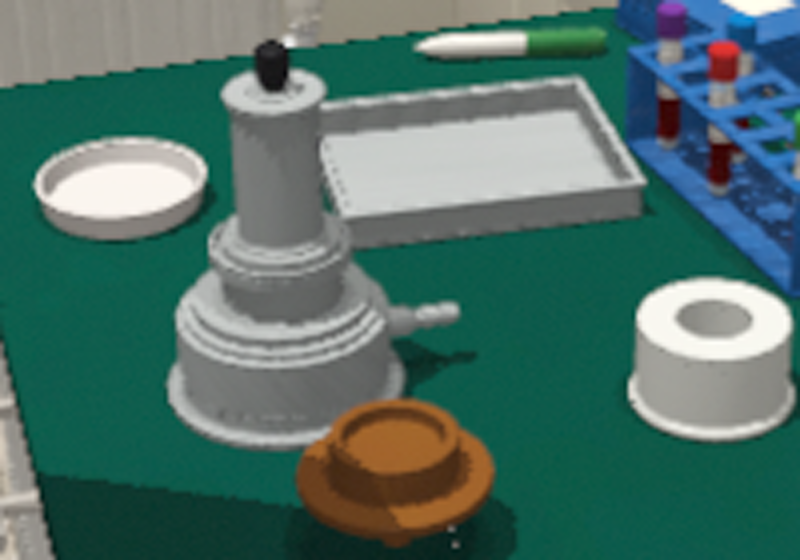

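```bash
cat > h.py <<'E'
import numpy as np, json, cv2
from scipy.spatial.transform import Rotation as Ro
K={}
def cam(n):
    from bench import ctrl
    if n=='wrist':
        s=ctrl.read_state(); c=ctrl.camera(n)
        T=np.eye(4); q=s['tcp_rot']; T[:3,:3]=Ro.from_quat([q[1],q[2],q[3],q[0]]).as_matrix(); T[:3,3]=s['tool_pos']
        W=np.linalg.inv(T@np.array(c['hand_eye'])); c['R']=W[:3,:3]; c['t']=W[:3,3]
    else: c=ctrl.camera(n)
    c['R']=np.array(c['R']); c['t']=np.array(c['t'])
    return c
def save(c,fn):
    cv2.imwrite(fn+'.png',c['img']); json.dump({k:(v.tolist() if hasattr(v,'tolist') else v) for k,v in c.items() if k!='img'},open(fn+'.json','w'))
def load(fn):
    c=json.load(open(fn+'.json')); c['R']=np.array(c['R']); c['t']=np.array(c['t']); c['img']=cv2.imread(fn+'.png'); return c
def w(c,u,v,z):
    d=c['R'].T@np.array([(u-c['cx'])/c['fx'],(v-c['cy'])/c['fy'],1]); o=-c['R'].T@c['t']
    return o+d*(z-o[2])/d[2]
def p(c,X):
    X=np.atleast_2d(X)@c['R'].T+c['t']; return np.c_[c['fx']*X[:,0]/X[:,2]+c['cx'],c['fy']*X[:,1]/X[:,2]+c['cy']]
def circ(x,y,z,d,n=60):
    a=np.linspace(0,2*np.pi,n); return np.c_[x+d/2*np.cos(a),y+d/2*np.sin(a),0*a+z]
def fitc(c,pts,z):
    P=np.array([w(c,u,v,z)[:2] for u,v in pts]); A=np.c_[2*P,np.ones(len(P))]; s=np.linalg.lstsq(A,(P**2).sum(1),rcond=None)[0]
    return s[:2],2*np.sqrt(s[2]+s[:2]@s[:2])
E
python3 - <<'E'
from h import *
np.set_printoptions(precision=4,suppress=True)
from bench import ctrl
for n in('side','top'): save(cam(n),'pics/'+n+'1')
t=load('pics/top1'); s=load('pics/side1')
f=lambda o,x,y:(o[0]+(x-1.5)/4,o[1]+(y-1.5)/4)
A=(190,190);B=(310,180);S=(190,205)
def box(o,x0,x1,y0,y1,z): 
    return fitc(t,[f(o,x0,(y0+y1)/2),f(o,x1,(y0+y1)/2),f(o,(x0+x1)/2,y0),f(o,(x0+x1)/2,y1)],z)
print('dish',box(A,36,191,388,544,.016))
print('lid',box(A,415,497,320,410,.157))
print('knob',box(A,442,472,345,377,.178))
print('base',box(A,369,551,303,487,.05))
print('ring',box(B,38,157,64,182,.044))
print('foot',box(B,343,490,365,513,.008)); print('tip',w(t,*f(B,436,430),.068))
print('brown',box(B,132,272,328,470,.03))
print('agar',box(B,374,473,149,248,.015)); print('bottle',w(t,*f(B,379,30),.066))
for c in [(80,23),(293,39),(268,297),(45,280)]: print('tray',w(t,*f(A,*c),.0225))
print('side knob',w(s,*f(S,271,45),.178),'lid',w(s,*f(S,274,88),.157))
print('side dish', w(s,*f(S,122,170),.016),'ring',w(s,*f(S,714,320),.044))
E
```

```text
dish (array([0.4324, 0.2965]), np.float64(0.09303341681873144))
lid (array([0.4764, 0.0887]), np.float64(0.046183400067923076))
knob (array([0.476 , 0.0879]), np.float64(0.016305096551174823))
base (array([0.471 , 0.0878]), np.float64(0.1079670248545658))
ring (array([0.6622, 0.016 ]), np.float64(0.07378481524211399))
foot (array([ 0.4713, -0.1798]), np.float64(0.09088932761238441))
tip [ 0.4705 -0.1784  0.068 ]
brown (array([ 0.4939, -0.0459]), np.float64(0.08543062544357505))
agar (array([ 0.6209, -0.1891]), np.float64(0.062871707421843))
bottle [ 0.7144 -0.155   0.066 ]
tray [0.7067 0.3254 0.0225]
tray [0.6962 0.1925 0.0225]
tray [0.5334 0.2051 0.0225]
tray [0.5443 0.3406 0.0225]
side knob [0.4746 0.0923 0.178 ] lid [0.4749 0.0919 0.157 ]
side dish [0.432  0.3087 0.016 ] ring [0.6605 0.0159 0.044 ]
```

```bash
cat > ov.py <<'E'
from h import *
L=[(.475,.0895,.157,.046),(.475,.0895,.178,.012),(.475,.0895,.052,.084),(.475,.0895,.080,.066),(.475,.0895,.046,.1),(.4324,.2965,.016,.092),(.662,.016,.044,.072),(.662,.016,.044,.036),(.471,-.1795,.008,.09)]
for n,(x0,y0,wd,hh) in (('top',(190,190,160,140)),('top',(310,180,140,140)),('side',(190,205,200,140)),('side',(250,340,120,90))):
    c=load('pics/'+n+'1'); im=cv2.resize(c['img'][y0:y0+hh,x0:x0+wd],None,fx=4,fy=4,interpolation=cv2.INTER_CUBIC)
    for i,l in enumerate(L):
        q=(p(c,circ(*l))-[x0,y0])*4+1.5
        cv2.polylines(im,[(q*16).round().astype(np.int32).reshape(-1,1,2)],True,[(0,0,255),(0,255,0),(255,0,255),(0,255,255),(255,120,0)][i%5],1,cv2.LINE_AA,4)
    cv2.imwrite(f'pics/ov_{n}_{x0}.png',im)
E
python3 ov.py
```

```text
(no output)
```

View pics/ov_top_190.png

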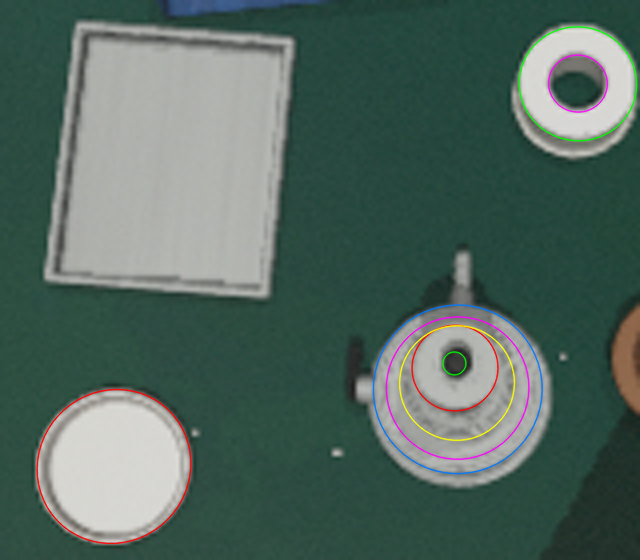

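View pics/ov_side_190.png

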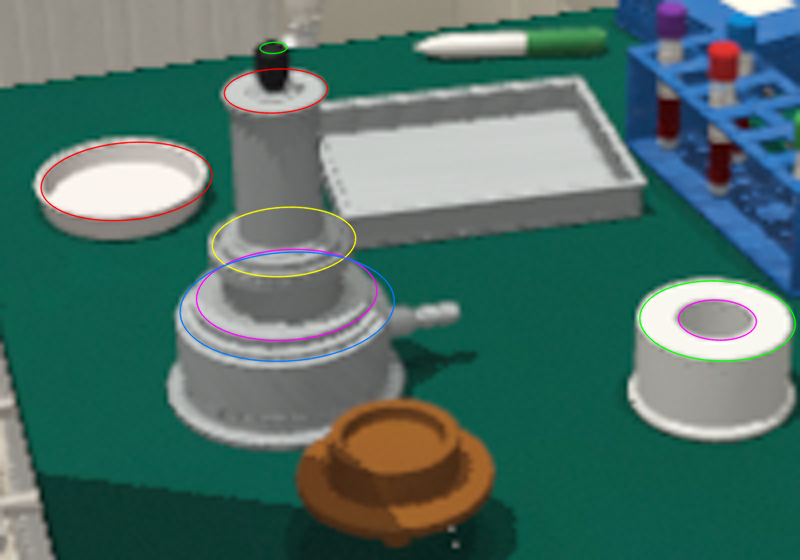

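View pics/ov_side_250.png

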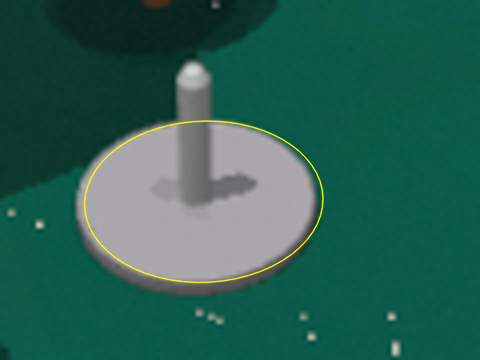

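View pics/ov_top_310.png

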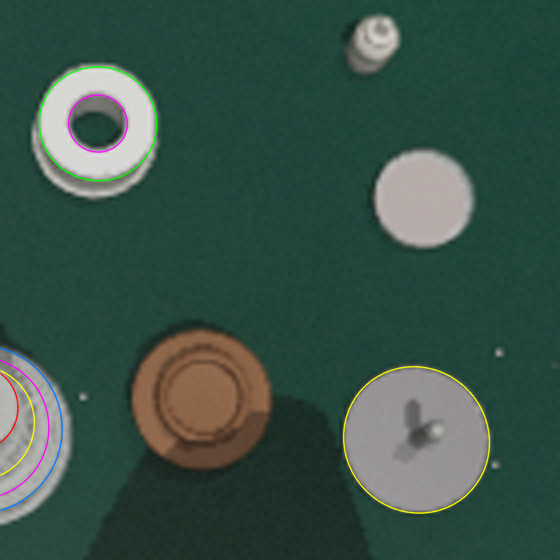

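Top and side agree to about 3 mm. The stack is at about (.475,.089), the dish at (.432,.297), the post at (.471,-.179), the ring at (.662,.016) and the tray centre at (.620,.266). The brown decoy at (.494,-.046) is not the part meant. The first move raises the arm and turns the yaw.

```bash
python3 -m creep '[[[0,0,-0.012],[0,0,-8.5],0.0854],[[0,0,-0.012],[0,0,-8.5],0.0854],[[0,0,-0.012],[0,0,-8.5],0.0854],[[0,0,-0.012],[0,0,-8.5],0.0854],[[0,0,-0.012],[0,0,-8.5],0.0854],[[0,0,-0.012],[0,0,-8.5],0.0854],[[0,0,-0.012],[0,0,-8.5],0.0854],[[0,0,-0.012],[0,0,-8.5],0.0854],[[0,0,-0.012],[0,0,-8.5],0.0854],[[0,0,-0.012],[0,0,-8.5],0.0854]]'
cat > st.py <<'E'
import sys
from h import *
from bench import ctrl
def rel(x,y,z,yaw=None):
    s=ctrl.read_state(); q=s['tcp_rot']; R=Ro.from_quat([q[1],q[2],q[3],q[0]]).as_matrix()
    d=R.T@(np.array([x,y,z])-s['tool_pos'])
    print('clock %.2f pos'%s['clock'],s['tool_pos'].round(4),'yaw %.2f'%np.degrees(np.arctan2(R[1,0],R[0,0])),'zax',R[:,2].round(3),'F',s['ft_force'].round(1),'op %.1f mm'%(s['opening']*85.4),'q',s['q'].round(2))
    print('tool-frame mm to go',(d*1000).round(1), '' if yaw is None else 'rz deg %.2f'%-( (yaw-np.degrees(np.arctan2(R[1,0],R[0,0]))+180)%360-180))
if __name__=='__main__': rel(*map(float,sys.argv[1:]))
E
python3 st.py .45 .09 .33 100
```

```text
clock: 1.25
tool_pos: [0.1379, -0.5064, 0.3433]
tcp_rot: [-0.0, 0.639, 0.769, 0.0]
ft_force: [-0.7, -0.7, 0.6]
opening: 0.999
clock 1.25 pos [ 0.1379 -0.5064  0.3433] yaw 100.58 zax [-0.  0. -1.] F [-0.7 -0.7  0.6] op 85.3 mm q [-1.31  0.23  0.28  1.62  0.    0.08]
tool-frame mm to go [529.  416.3  13.5] rz deg 0.58
```

```bash
for i in 1; do python3 -m creep '[[[0.030,0.024,0],[0,0,0],0.0854],[[0.030,0.024,0],[0,0,0],0.0854],[[0.030,0.024,0],[0,0,0],0.0854],[[0.030,0.024,0],[0,0,0],0.0854],[[0.030,0.024,0],[0,0,0],0.0854],[[0.030,0.024,0],[0,0,0],0.0854],[[0.030,0.024,0],[0,0,0],0.0854],[[0.030,0.024,0],[0,0,0],0.0854],[[0.030,0.024,0],[0,0,0],0.0854],[[0.030,0.024,0],[0,0,0],0.0854]]'; done; python3 st.py .45 .09 .33 100
```

```text
clock: 2.25
tool_pos: [0.3211, -0.1672, 0.343]
tcp_rot: [0.0, 0.641, 0.767, 0.0]
ft_force: [0.1, -0.4, -0.0]
opening: 1.001
clock 2.25 pos [ 0.3211 -0.1672  0.343 ] yaw 100.21 zax [ 0. -0. -1.] F [ 0.1 -0.4 -0. ] op 85.5 mm q [-0.48 -0.06 -0.05  1.58  0.    0.91]
tool-frame mm to go [230.3 172.4  13.1] rz deg 0.21
```

```bash
python3 -m creep '[[[0.026,0.020,0],[0,0,0],0.0854],[[0.026,0.020,0],[0,0,0],0.0854],[[0.026,0.020,0],[0,0,0],0.0854],[[0.026,0.020,0],[0,0,0],0.0854],[[0.026,0.020,0],[0,0,0],0.0854],[[0.026,0.020,0],[0,0,0],0.0854],[[0.026,0.020,0],[0,0,0],0.0854],[[0.026,0.020,0],[0,0,0],0.0854],[[0.022,0.012,0],[0,0,0],0.0854],[[0,0,0],[0,0,0],0.0854]]'; python3 st.py .45 .09 .33 100; python3 -c "
from h import *
c=cam('wrist'); save(c,'pics/w1')"
```

```text
clock: 3.25
tool_pos: [0.45, 0.0905, 0.3422]
tcp_rot: [-0.001, 0.64, 0.768, -0.0]
ft_force: [-0.4, -0.4, 0.7]
opening: 1.001
clock 3.25 pos [0.45   0.0905 0.3422] yaw 100.39 zax [-0.001  0.    -1.   ] F [-0.4 -0.4  0.7] op 85.5 mm q [0.2  0.11 0.13 1.59 0.   1.59]
tool-frame mm to go [-0.5 -0.1 12.2] rz deg 0.39
```

View pics/w1.png

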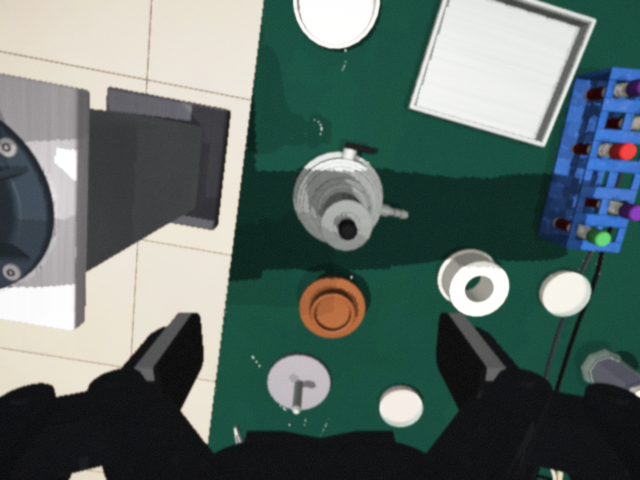

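The knob is at (347,229), the lid at (347,224), the decoy at (332,306), the post tip at (296,410), the ring top at (479,287) and the dish at (337,10). I'll measure the knob and ring from this picture and look closely at the fingertips.

```bash
python3 - <<'E'
from h import *
np.set_printoptions(precision=4,suppress=True)
c=load('pics/w1'); a=c['img']
cv2.imwrite('pics/w1a.png',cv2.resize(a[300:400,120:280],None,fx=5,fy=5,interpolation=cv2.INTER_CUBIC))
cv2.imwrite('pics/w1b.png',cv2.resize(a[140:340,280:520],None,fx=3,fy=3,interpolation=cv2.INTER_CUBIC))
E
```

```text
(no output)
```

View pics/w1a.png

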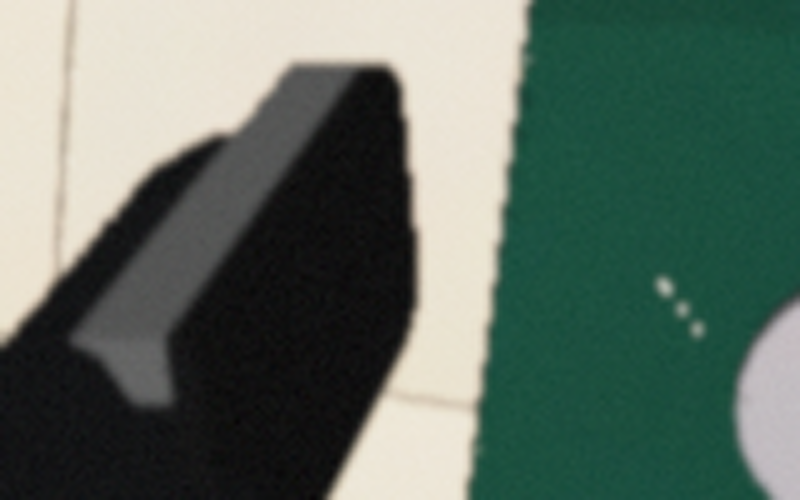

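View pics/w1b.png

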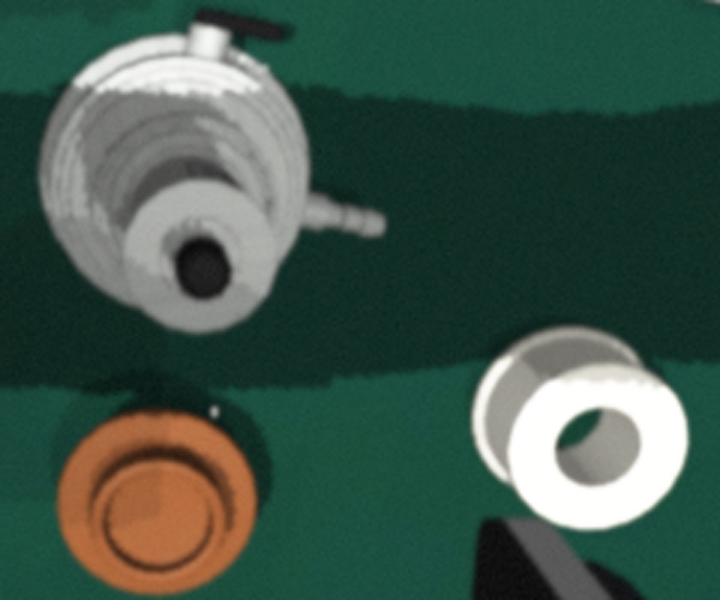

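```bash
python3 - <<'E'
from h import *
np.set_printoptions(precision=4,suppress=True)
c=load('pics/w1')
f=lambda x,y:(280+(x-1)/3,140+(y-1)/3)
print('cam centre',-c['R'].T@c['t'])
print('knob',w(c,*f(203,265),.178))
print('lid',fitc(c,[f(123,248),f(277,258),f(195,178),f(200,333)],.157))
print('ring',fitc(c,[f(509,445),f(688,440),f(600,363),f(590,529)],.044))
print('hole',fitc(c,[f(555,445),f(641,442),f(600,407),f(592,487)],.044))
print('post tip',w(c,296,410,.068)); print('dish',w(c,337,5,.016))
E
```

```text
cam centre [0.4382 0.1615 0.494 ]
knob [0.4739 0.0923 0.178 ]
lid (array([0.4748, 0.0899]), np.float64(0.04558880055644296))
ring (array([0.6622, 0.0173]), np.float64(0.07261497632264184))
hole (array([0.6621, 0.0174]), np.float64(0.03496797060372615))
post tip [ 0.4695 -0.1764  0.068 ]
dish [0.4325 0.2944 0.016 ]
```

```bash
python3 - <<'E'
from h import *
c=cam('side'); save(c,'pics/side2')
from bench import ctrl
s=ctrl.read_state(); P=s['tool_pos']; print(p(c,P), p(c,P+[0,0,-.019]),p(c,P+[0,0,.054]))
im=c['img'].copy()
for dz,col in((0,(0,0,255)),(-.019,(0,255,0)),(-.006,(0,255,255)),(.054,(255,0,0))):
    for dy in (-.0427,0,.0427):
        a=np.radians(100.4); yv=np.array([np.sin(a),-np.cos(a),0])
        u,v=p(c,P+yv*dy+[0,0,dz])[0]; cv2.circle(im,(int(round(u)),int(round(v))),1,col,-1)
cv2.imwrite('pics/side2c.png',cv2.resize(im[60:260,150:400],None,fx=3,fy=3,interpolation=cv2.INTER_CUBIC))
E
```

```text
[[237.57492847 127.19627584]] [[238.31885569 138.44972171]] [[235.38776817  94.1109293 ]]
```

View pics/side2c.png

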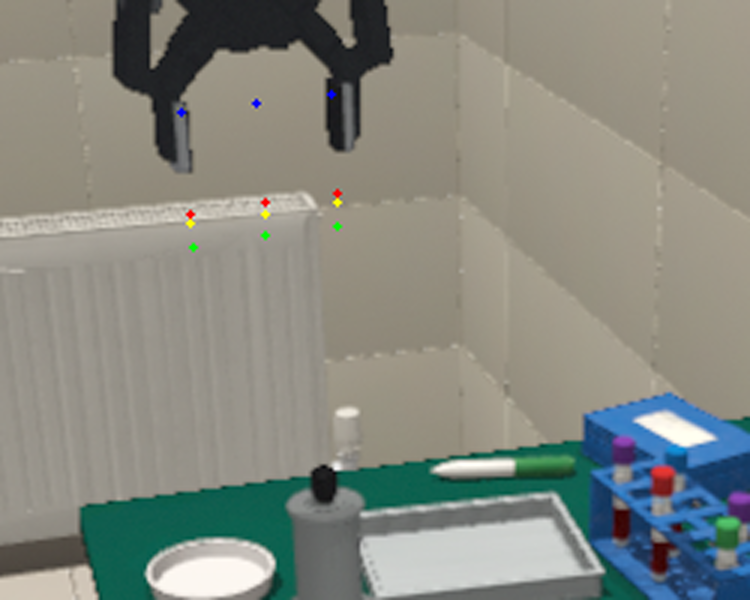

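Both the side view (tips at about crop y 160, reported TCP at about y 203) and the wrist view put the open fingertips about 24 mm behind the reported TCP. The description says they should be a few mm ahead, so I'll measure the offset with the jaws nearly shut before relying on it.

```bash
python3 -m creep '[[[0,0,0],[0,0,0],0.016],[[0,0,0],[0,0,0],0.016],[[0,0,0],[0,0,0],0.016],[[0,0,0],[0,0,0],0.016],[[0,0,0],[0,0,0],0.016],[[0,0,0],[0,0,0],0.016],[[0,0,0],[0,0,0],0.016],[[0,0,0],[0,0,0],0.016],[[0,0,0],[0,0,0],0.016],[[0,0,0],[0,0,0],0.016]]'; python3 - <<'E'
from h import *
from bench import ctrl
c=cam('side'); save(c,'pics/side3')
s=ctrl.read_state(); P=s['tool_pos']; op=s['opening']*.0854; print(op)
im=c['img'].copy()
a=np.radians(100.4); yv=np.array([np.sin(a),-np.cos(a),0])
im=cv2.resize(im[60:210,170:320],None,fx=4,fy=4,interpolation=cv2.INTER_CUBIC)
for k in range(-20,100,10):
    u,v=p(c,P+yv*.03+[0,0,k/1000])[0]; q=(int((u-170)*4+1.5),int((v-60)*4+1.5)); cv2.circle(im,q,2,(0,0,255),-1); cv2.putText(im,str(k),(q[0]+6,q[1]+4),0,.4,(0,0,255),1)
cv2.imwrite('pics/side3c.png',im)
w_=cam('wrist'); save(w_,'pics/w2'); cv2.imwrite('pics/w2c.png',cv2.resize(w_['img'][200:400,200:440],None,fx=3,fy=3,interpolation=cv2.INTER_CUBIC))
E
```

```text
clock: 4.35
tool_pos: [0.4492, 0.0883, 0.3429]
tcp_rot: [-0.0, 0.641, 0.767, 0.0]
ft_force: [0.5, 0.1, 0.6]
opening: 0.184
0.015871444179182983
```

View pics/side3c.png

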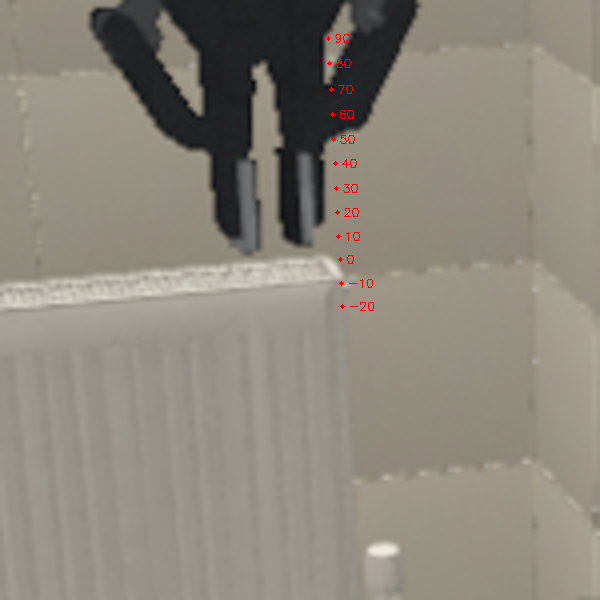

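View pics/w2c.png

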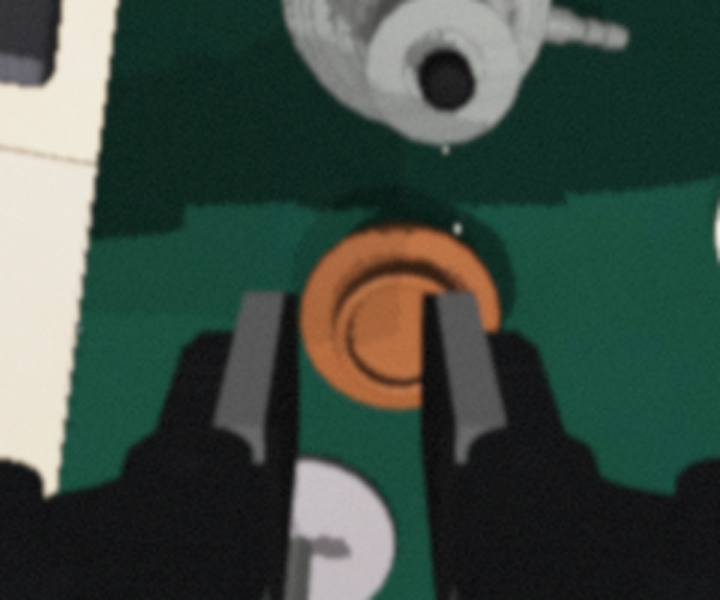

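The wrist view with a 16 mm opening shows the tip corners at (299,297), so the tips are about 10 mm behind the reported TCP, and 24 mm behind when open. The side view agrees. The real fingers are therefore about 29 mm shorter than stated relative to the reported TCP. I'll plan with tip heights TCP+24 (open), +17.5 (66 mm), +15 (56), +12.5 (40) and +10.5 (16), and check for contact as I go.

Next I go above the knob.

```bash
python3 -c "
from bench import ctrl
print(ctrl.read_state()['tool_pos'],ctrl.read_state()['tool_pos'])"; python3 st.py .475 .0905 .20 100
```

```text
[0.44920185 0.08824819 0.34289849] [0.44920185 0.08824819 0.34289849]
clock 4.45 pos [0.4492 0.0882 0.3429] yaw 100.23 zax [-0.  0. -1.] F [ 0.4 -0.1 -0.2] op 15.7 mm q [0.19 0.11 0.13 1.59 0.   1.59]
tool-frame mm to go [ -2.4  25.8 142.9] rz deg 0.23
```

```bash
python3 -m creep '[[[0,0.005,0.010],[0,0,0],0.05],[[0,0.005,0.015],[0,0,0],0.05],[[-0.001,0.005,0.020],[0,0,0],0.05],[[-0.001,0.005,0.020],[0,0,0],0.05],[[0,0.005,0.020],[0,0,0],0.05],[[0,0.001,0.020],[0,0,0],0.05],[[0,0,0.018],[0,0,0],0.05],[[0,0,0.012],[0,0,0],0.05],[[0,0,0.008],[0,0,0],0.05],[[0,0,0],[0,0,0],0.05]]';  python3 st.py .475 .0905 .15 100; python3 - <<'E'
from h import *
c=cam('wrist'); save(c,'pics/w3'); s=cam('side'); save(s,'pics/side4')
cv2.imwrite('pics/side4c.png',cv2.resize(s['img'][130:280,180:330],None,fx=4,fy=4,interpolation=cv2.INTER_CUBIC))
E
```

```text
clock: 5.45
tool_pos: [0.4748, 0.0908, 0.199]
tcp_rot: [-0.0, 0.641, 0.767, -0.001]
ft_force: [-0.0, 0.7, 0.3]
opening: 0.584
clock 5.45 pos [0.4748 0.0908 0.199 ] yaw 100.23 zax [-0.001 -0.    -1.   ] F [-0.   0.7  0.3] op 49.9 mm q [ 0.19  0.18 -0.15  1.24  0.    1.58]
tool-frame mm to go [-0.3  0.2 49. ] rz deg 0.23
```

View pics/w3.png

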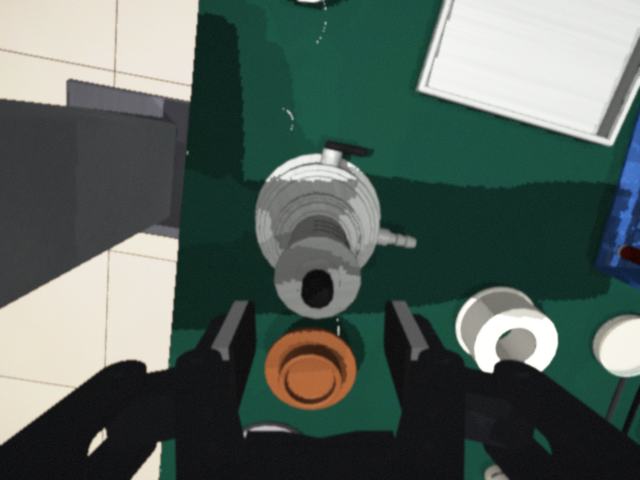

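View pics/side4c.png

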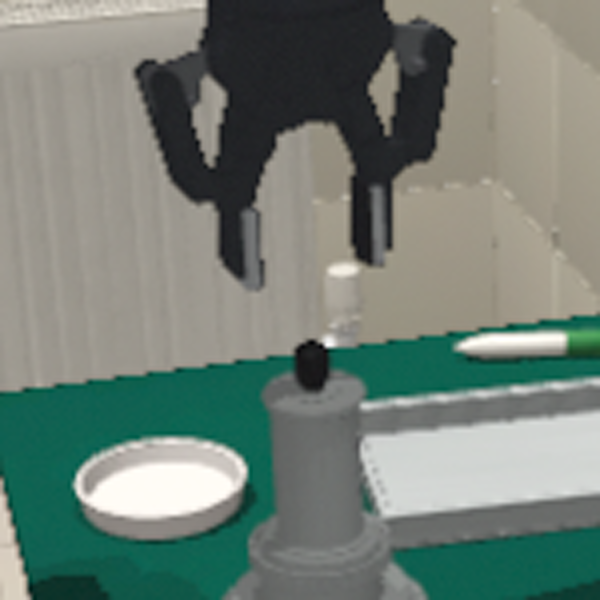

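```bash
python3 - <<'E'
from h import *
np.set_printoptions(precision=1,suppress=True)
c=load('pics/side4'); P=np.array([.4748,.0908,.199]); a=np.radians(100.23)
xv=np.array([np.cos(a),np.sin(a),0]); yv=np.array([np.sin(a),-np.cos(a),0])
im=cv2.resize(c['img'][130:280,180:330],None,fx=4,fy=4,interpolation=cv2.INTER_CUBIC)
for t,col in((0,(0,0,255)),(5,(0,255,255)),(10,(0,255,0)),(15,(255,0,255))):
  for s in(-1,1):
    q=(p(c,[P+yv*s*.025+xv*e*.011+[0,0,t/1000] for e in(-1,1)])-[180,130])*4+1.5
    cv2.line(im,*[tuple(map(int,x)) for x in q],col,1,cv2.LINE_AA)
q=(p(c,circ(.4748,.0908,.178,.012))-[180,130])*4+1.5
cv2.polylines(im,[q.astype(np.int32)],True,(0,255,255),1)
q=(p(c,circ(.4748,.0908,.157,.046))-[180,130])*4+1.5
cv2.polylines(im,[q.astype(np.int32)],True,(0,255,255),1)
cv2.imwrite('pics/side4d.png',im[150:450,100:500].repeat(2,0).repeat(2,1))
E
```

```text
(no output)
```

View pics/side4d.png

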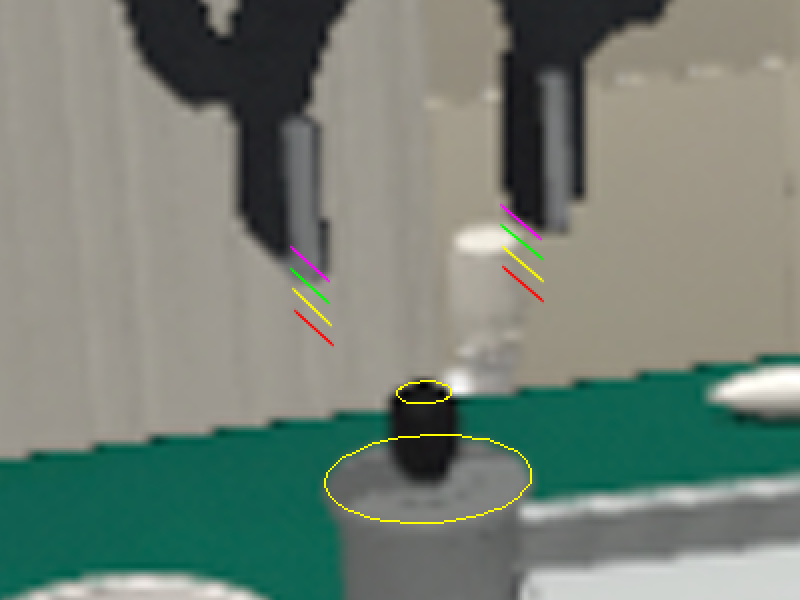

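The projected tip lines match t ≈ 15 mm at 50 mm opening, so the offset holds. I descend to TCP z ≈ .150 (tips about .161, above the lid plate at .157) and close.

```bash
python3 -m creep '[[[0,0,0.008],[0,0,0],0.05],[[0,0,0.008],[0,0,0],0.05],[[0,0,0.008],[0,0,0],0.05],[[0,0,0.007],[0,0,0],0.05],[[0,0,0.006],[0,0,0],0.05],[[0,0,0.005],[0,0,0],0.05],[[0,0,0.004],[0,0,0],0.05],[[0,0,0.003],[0,0,0],0.05],[[0,0,0],[0,0,0],0.05],[[0,0,0],[0,0,0],0.05]]';  python3 st.py .475 .0905 .15 100; python3 -m creep '[[[0,0,0],[0,0,0],0.04],[[0,0,0],[0,0,0],0.03],[[0,0,0],[0,0,0],0.025],[[0,0,0],[0,0,0],0.02],[[0,0,0],[0,0,0],0.015],[[0,0,0],[0,0,0],0.01],[[0,0,0],[0,0,0],0.01],[[0,0,0],[0,0,0],0.01],[[0,0,0],[0,0,0],0.01],[[0,0,0],[0,0,0],0.01]]';  python3 st.py .475 .0905 .15 100;  python3 - <<'E'
from h import *
s=cam('side'); save(s,'pics/side5')
cv2.imwrite('pics/side5c.png',cv2.resize(s['img'][150:300,180:330],None,fx=4,fy=4,interpolation=cv2.INTER_CUBIC))
E
```

```text
clock: 6.55
tool_pos: [0.4753, 0.0909, 0.1511]
tcp_rot: [0.0, 0.641, 0.767, 0.0]
ft_force: [-0.2, 0.4, 0.2]
opening: 0.587
clock 6.55 pos [0.4753 0.0909 0.1511] yaw 100.23 zax [ 0.  0. -1.] F [-0.2  0.4  0.2] op 50.2 mm q [ 0.19  0.2  -0.25  1.12  0.    1.58]
tool-frame mm to go [-0.3 -0.3  1.1] rz deg 0.23
clock: 7.55
tool_pos: [0.4753, 0.0909, 0.1512]
tcp_rot: [0.0, 0.641, 0.767, 0.0]
ft_force: [-1.4, -0.0, 5.1]
opening: 0.158
clock 7.55 pos [0.4753 0.0909 0.1512] yaw 100.23 zax [ 0.  0. -1.] F [-1.4 -0.   5.1] op 13.5 mm q [ 0.19  0.2  -0.25  1.12  0.    1.58]
tool-frame mm to go [-0.3 -0.3  1.2] rz deg 0.23
```

View pics/side5c.png

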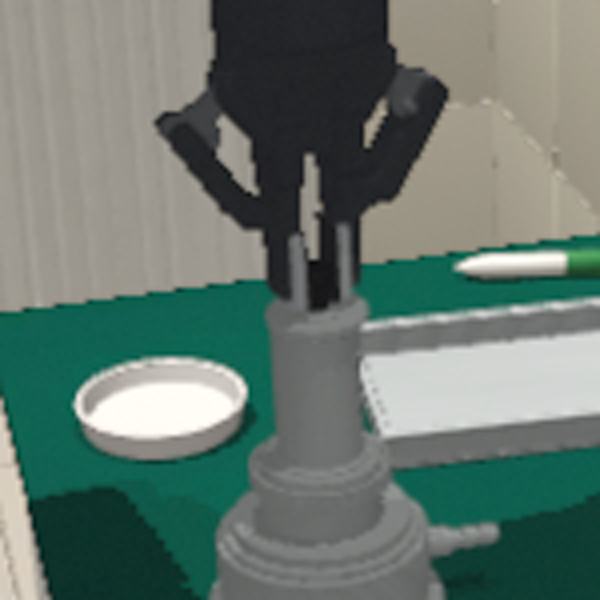

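The jaws stopped on the knob at 13.5 mm. Force is +5 N. I lift straight up.

```bash
python3 -m creep '[[[0,0,-0.002],[0,0,0],0.01],[[0,0,-0.003],[0,0,0],0.01],[[0,0,-0.005],[0,0,0],0.01],[[0,0,-0.008],[0,0,0],0.01],[[0,0,-0.010],[0,0,0],0.01],[[0,0,-0.010],[0,0,0],0.01],[[0,0,-0.010],[0,0,0],0.01],[[0,0,-0.008],[0,0,0],0.01],[[0,0,-0.004],[0,0,0],0.01],[[0,0,0],[0,0,0],0.01]]';  python3 st.py .432 .296 .21 100;  python3 - <<'E'
from h import *
s=cam('side'); save(s,'pics/side6')
cv2.imwrite('pics/side6c.png',cv2.resize(s['img'][120:270,180:330],None,fx=4,fy=4,interpolation=cv2.INTER_CUBIC))
E
```

```text
clock: 8.6
tool_pos: [0.4755, 0.0909, 0.2115]
tcp_rot: [0.0, 0.641, 0.767, 0.0]
ft_force: [0.1, 0.0, -0.7]
opening: 0.157
clock 8.60 pos [0.4755 0.0909 0.2115] yaw 100.23 zax [ 0.001  0.    -1.   ] F [ 0.1  0.  -0.7] op 13.4 mm q [ 0.19  0.17 -0.13  1.27  0.    1.58]
tool-frame mm to go [209.5  -6.3   1.5] rz deg 0.23
```

View pics/side6c.png

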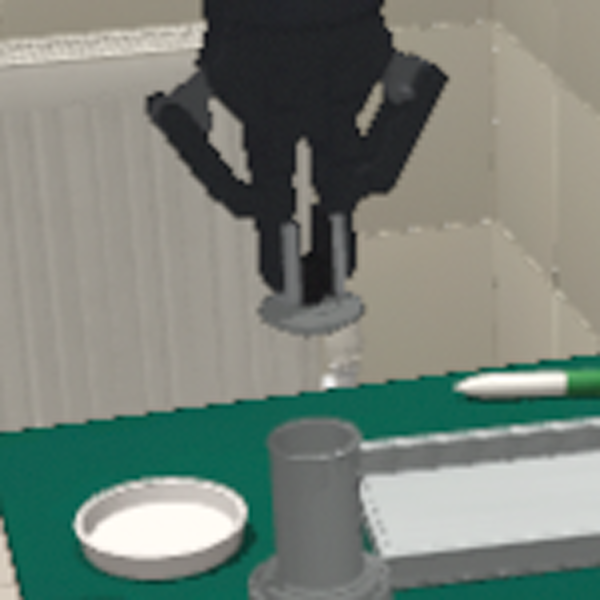

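The lid is held level and the funnel mouth is clear. I carry it to the dish.

```bash
python3 -m creep '[[[0.010,0,0],[0,0,0],0.01],[[0.020,-0.001,0],[0,0,0],0.01],[[0.027,-0.001,0],[0,0,0],0.01],[[0.030,-0.001,0],[0,0,0],0.01],[[0.030,-0.001,0],[0,0,0],0.01],[[0.030,-0.001,0],[0,0,0],0.01],[[0.027,-0.001,0],[0,0,0],0.01],[[0.020,0,0],[0,0,0],0.01],[[0.012,0,0],[0,0,0],0.01],[[0.0035,0,0],[0,0,0],0.01]]'; python3 -m creep '[[[0,0,0.008],[0,0,0],0.01],[[0,0,0.015],[0,0,0],0.01],[[0,0,0.022],[0,0,0],0.01],[[0,0,0.025],[0,0,0],0.01],[[0,0,0.025],[0,0,0],0.01],[[0,0,0.022],[0,0,0],0.01],[[0,0,0.018],[0,0,0],0.01],[[0,0,0.012],[0,0,0],0.01],[[0,0,0.006],[0,0,0],0.01],[[0,0,0],[0,0,0],0.01]]'; python3 st.py .432 .296 .0092 100;  python3 - <<'E'
from h import *
s=cam('side'); save(s,'pics/side7')
cv2.imwrite('pics/side7c.png',cv2.resize(s['img'][150:300,150:300],None,fx=4,fy=4,interpolation=cv2.INTER_CUBIC))
s=cam('wrist'); save(s,'pics/w7'); cv2.imwrite('pics/w7c.png',s['img'][180:480,120:520].repeat(2,0).repeat(2,1))
E
```

```text
clock: 9.65
tool_pos: [0.4315, 0.2971, 0.2104]
tcp_rot: [-0.0, 0.641, 0.768, -0.0]
ft_force: [-0.8, 0.3, -0.9]
opening: 0.154
clock: 10.65
tool_pos: [0.4319, 0.2954, 0.0574]
tcp_rot: [-0.0, 0.642, 0.767, -0.0]
ft_force: [-0.0, 0.8, 0.3]
opening: 0.156
clock 10.65 pos [0.4319 0.2954 0.0574] yaw 100.19 zax [-0.001 -0.001 -1.   ] F [-0.   0.8  0.3] op 13.3 mm q [ 0.6   0.35 -0.31  0.92  0.    1.99]
tool-frame mm to go [ 0.6  0.3 48.2] rz deg 0.19
```

View pics/side7c.png

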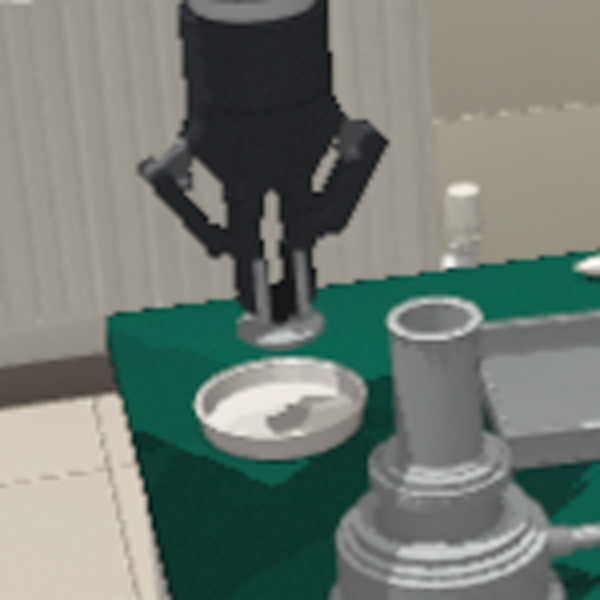

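View pics/w7c.png

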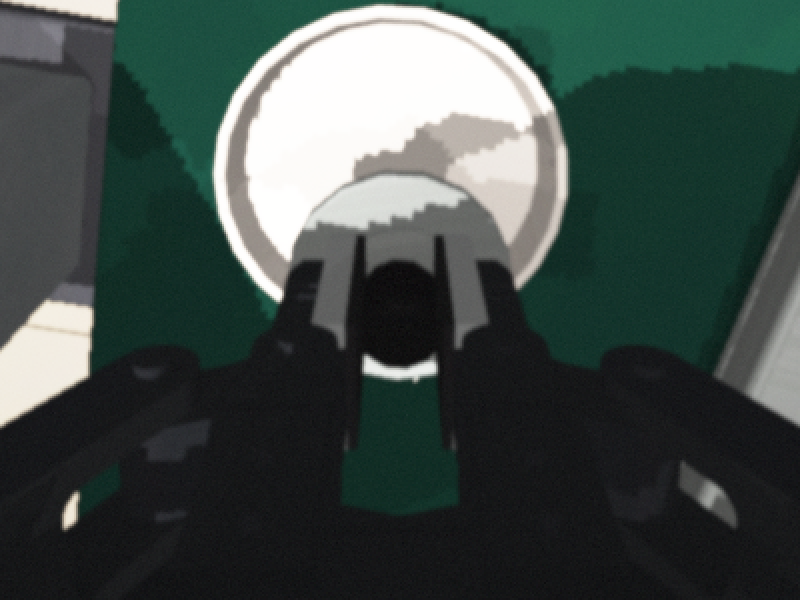

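```bash
python3 -m creep '[[[0,0,0.004],[0,0,0],0.01],[[0,0,0.006],[0,0,0],0.01],[[0,0,0.008],[0,0,0],0.01],[[0,0,0.008],[0,0,0],0.01],[[0,0,0.006],[0,0,0],0.01],[[0,0,0.005],[0,0,0],0.01],[[0,0,0.004],[0,0,0],0.01],[[0,0,0.003],[0,0,0],0.01],[[0,0,0.001],[0,0,0],0.01],[[0,0,0],[0,0,0],0.01]]';  python3 st.py .432 .296 .0092 100; python3 -m creep '[[[0,0,0.0003],[0,0,0],0.01],[[0,0,0.0003],[0,0,0],0.01],[[0,0,0.0003],[0,0,0],0.01],[[0,0,0.0003],[0,0,0],0.01],[[0,0,0.0003],[0,0,0],0.01],[[0,0,0.0003],[0,0,0],0.01],[[0,0,0.0002],[0,0,0],0.01],[[0,0,0],[0,0,0],0.01],[[0,0,0],[0,0,0],0.01],[[0,0,0],[0,0,0],0.01]]';  python3 st.py .432 .296 .0092 100
```

```text
clock: 11.75
tool_pos: [0.4321, 0.296, 0.0129]
tcp_rot: [-0.0, 0.641, 0.767, 0.0]
ft_force: [-0.1, 0.8, -1.0]
opening: 0.156
clock 11.75 pos [0.4321 0.296  0.0129] yaw 100.23 zax [-0.  0. -1.] F [-0.1  0.8 -1. ] op 13.3 mm q [ 0.6   0.4  -0.37  0.81  0.    1.99]
tool-frame mm to go [ 0.  -0.1  3.7] rz deg 0.23
clock: 12.75
tool_pos: [0.4321, 0.296, 0.0109]
tcp_rot: [-0.0, 0.641, 0.767, 0.0]
ft_force: [0.8, -0.8, -0.3]
opening: 0.161
clock 12.75 pos [0.4321 0.296  0.0109] yaw 100.23 zax [-0.  0. -1.] F [ 0.8 -0.8 -0.3] op 13.7 mm q [ 0.6   0.4  -0.37  0.8   0.    1.99]
tool-frame mm to go [ 0.  -0.1  1.7] rz deg 0.23
```

```bash
python3 -m creep '[[[0,0,0.0003],[0,0,0],0.01],[[0,0,0.0003],[0,0,0],0.01],[[0,0,0.0003],[0,0,0],0.01],[[0,0,0.0003],[0,0,0],0.01],[[0,0,0],[0,0,0],0.01],[[0,0,0],[0,0,0],0.01],[[0,0,0],[0,0,0],0.01],[[0,0,0],[0,0,0],0.01],[[0,0,0],[0,0,0],0.01],[[0,0,0],[0,0,0],0.01]]';  python3 st.py .432 .296 .0092 100;   python3 - <<'E'
from h import *
s=cam('side'); save(s,'pics/side8')
cv2.imwrite('pics/side8c.png',cv2.resize(s['img'][170:290,170:290],None,fx=5,fy=5,interpolation=cv2.INTER_CUBIC))
E
```

```text
clock: 13.75
tool_pos: [0.4321, 0.296, 0.0098]
tcp_rot: [-0.0, 0.641, 0.767, 0.0]
ft_force: [0.1, 0.6, -0.1]
opening: 0.155
clock 13.75 pos [0.4321 0.296  0.0098] yaw 100.23 zax [-0.  0. -1.] F [ 0.1  0.6 -0.1] op 13.2 mm q [ 0.6   0.4  -0.37  0.8   0.    1.99]
tool-frame mm to go [-0.  -0.1  0.6] rz deg 0.23
```

View pics/side8c.png

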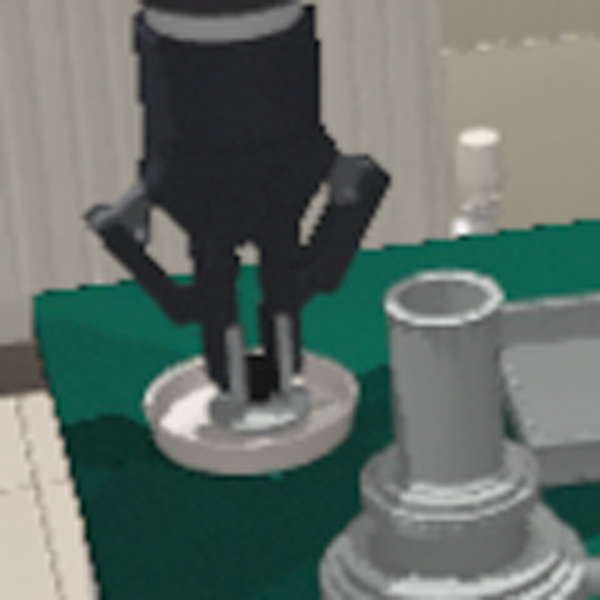

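```bash
python3 -m creep '[[[0,0,0.0003],[0,0,0],0.01],[[0,0,0.0003],[0,0,0],0.01],[[0,0,0.0003],[0,0,0],0.01],[[0,0,0.0003],[0,0,0],0.01],[[0,0,0],[0,0,0],0.01],[[0,0,0],[0,0,0],0.01],[[0,0,0],[0,0,0],0.01],[[0,0,0],[0,0,0],0.01],[[0,0,0],[0,0,0],0.01],[[0,0,0],[0,0,0],0.01]]';  python3 st.py .432 .296 .0092 100
```

```text
clock: 14.8
tool_pos: [0.4321, 0.296, 0.0092]
tcp_rot: [0.0, 0.641, 0.767, 0.0]
ft_force: [-3.4, -0.3, 8.3]
opening: 0.155
clock 14.80 pos [0.4321 0.296  0.0092] yaw 100.23 zax [ 0.  0. -1.] F [-3.4 -0.3  8.3] op 13.2 mm q [ 0.6   0.4  -0.37  0.8   0.    1.99]
tool-frame mm to go [-0.  -0.1 -0. ] rz deg 0.23
```

Contact came at exactly the predicted height, with 8 N. I release gently and retreat upward.

```bash
python3 -m creep '[[[0,0,0],[0,0,0],0.014],[[0,0,0],[0,0,0],0.016],[[0,0,0],[0,0,0],0.018],[[0,0,0],[0,0,0],0.02],[[0,0,0],[0,0,0],0.025],[[0,0,0],[0,0,0],0.03],[[0,0,0],[0,0,0],0.035],[[0,0,0],[0,0,0],0.04],[[0,0,-0.002],[0,0,0],0.04],[[0,0,-0.004],[0,0,0],0.04]]'; python3 -m creep '[[[0,0,-0.006],[0,0,0],0.04],[[0,0,-0.015],[0,0,0],0.04],[[0,0,-0.025],[0,0,0],0.04],[[0,0,-0.03],[0,0,0],0.05],[[0,0,-0.03],[0,0,0],0.06],[[0,0,-0.03],[0,0,0],0.07],[[0,0,-0.025],[0,0,0],0.07],[[0,0,-0.02],[0,0,0],0.07],[[0,0,-0.01],[0,0,0],0.07],[[0,0,0],[0,0,0],0.07]]'; python3 st.py .475 .0905 .2 100;   python3 - <<'E'
from h import *
s=cam('side'); save(s,'pics/side9')
cv2.imwrite('pics/side9c.png',cv2.resize(s['img'][170:320,170:320],None,fx=4,fy=4,interpolation=cv2.INTER_CUBIC))
s=cam('wrist'); save(s,'pics/w9')
E
```

```text
clock: 15.8
tool_pos: [0.4319, 0.2959, 0.0146]
tcp_rot: [-0.0, 0.641, 0.767, -0.0]
ft_force: [-0.4, -0.1, 0.4]
opening: 0.467
clock: 16.8
tool_pos: [0.4326, 0.2963, 0.2069]
tcp_rot: [0.0, 0.641, 0.767, 0.001]
ft_force: [0.9, 0.5, -0.3]
opening: 0.822
clock 16.80 pos [0.4326 0.2963 0.2069] yaw 100.23 zax [ 0.002  0.002 -1.   ] F [ 0.9  0.5 -0.3] op 70.2 mm q [ 0.6   0.24 -0.05  1.28  0.    1.99]
tool-frame mm to go [-210.1    5.2    6.7] rz deg 0.23
```

View pics/side9c.png

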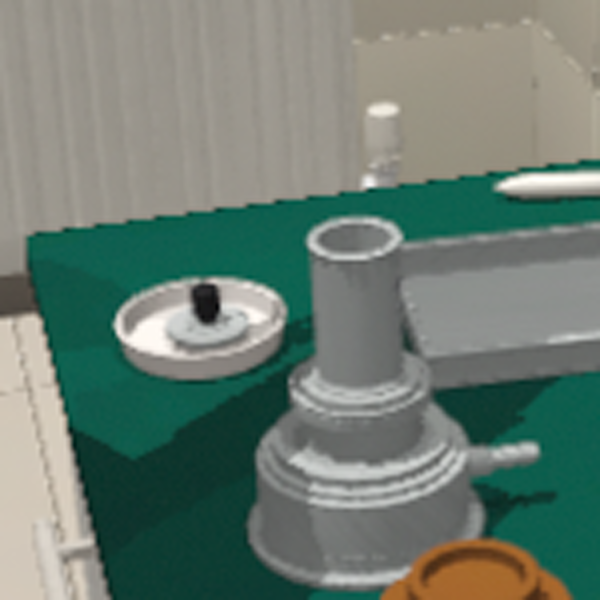

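View pics/w9.png

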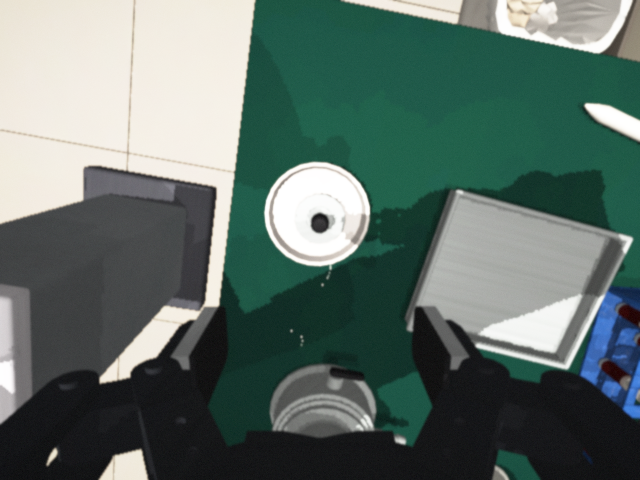

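The lid lies knob up in the dish, which is centred at (317,213) in the wrist view. Next is the funnel, so I move back above the stack.

```bash
python3 -m creep '[[[-0.012,0,0],[0,0,0],0.07],[[-0.022,0.001,0],[0,0,0],0.07],[[-0.028,0.001,0],[0,0,0],0.07],[[-0.030,0.001,0],[0,0,0],0.07],[[-0.030,0.001,0],[0,0,0],0.07],[[-0.030,0.001,0],[0,0,0],0.07],[[-0.027,0,0],[0,0,0],0.07],[[-0.020,0,0],[0,0,0],0.07],[[-0.010,0,0],[0,0,0],0.07],[[-0.001,0,0],[0,0,0],0.07]]'; python3 st.py .475 .0905 .088 100;   python3 - <<'E'
from h import *
np.set_printoptions(precision=4,suppress=True)
s=cam('wrist'); save(s,'pics/w10');s=cam('side'); save(s,'pics/side10')
c=load('pics/w9')
print('dish',fitc(c,[(264,213),(370,213),(317,161),(317,266)],.016))
for q in((456,190),(632,238),(570,368)): print(w(c,*q,.0225))
E
```

```text
clock: 17.9
tool_pos: [0.474, 0.0889, 0.2049]
tcp_rot: [-0.0, 0.642, 0.767, -0.0]
ft_force: [-0.3, 0.3, 0.5]
opening: 0.822
clock 17.90 pos [0.474  0.0889 0.2049] yaw 100.12 zax [-0.001 -0.    -1.   ] F [-0.3  0.3  0.5] op 70.2 mm q [ 0.19  0.17 -0.14  1.25  0.    1.58]
tool-frame mm to go [  1.3   1.4 116.9] rz deg 0.12
dish (array([0.4307, 0.2986]), np.float64(0.0932758531200916))
[0.5424 0.3423 0.0225]
[0.7055 0.3291 0.0225]
[0.6977 0.1957 0.0225]
```

View pics/w10.png

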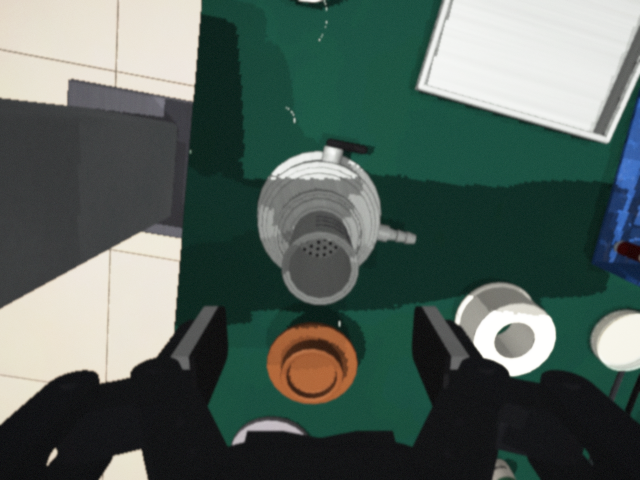

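The funnel mouth is at (320,268), centred between the fingers. I descend and close on the cylinder.

```bash
python3 -m creep '[[[0.001,0.001,0.006],[0,0,0],0.07],[[0,0,0.010],[0,0,0],0.07],[[0,0,0.015],[0,0,0],0.07],[[0,0,0.018],[0,0,0],0.07],[[0,0,0.018],[0,0,0],0.07],[[0,0,0.016],[0,0,0],0.07],[[0,0,0.014],[0,0,0],0.07],[[0,0,0.012],[0,0,0],0.07],[[0,0,0.006],[0,0,0],0.07],[[0,0,0.002],[0,0,0],0.07]]'; python3 -m creep '[[[0,0,0],[0,0,0],0.06],[[0,0,0],[0,0,0],0.052],[[0,0,0],[0,0,0],0.046],[[0,0,0],[0,0,0],0.042],[[0,0,0],[0,0,0],0.039],[[0,0,0],[0,0,0],0.036],[[0,0,0],[0,0,0],0.034],[[0,0,0],[0,0,0],0.034],[[0,0,0],[0,0,0],0.034],[[0,0,0],[0,0,0],0.034]]'; python3 st.py .475 .0905 .088 100
```

```text
clock: 19.0
tool_pos: [0.4744, 0.0917, 0.0875]
tcp_rot: [-0.001, 0.641, 0.768, -0.001]
ft_force: [0.1, -0.1, -0.7]
opening: 0.82
clock: 20.0
tool_pos: [0.4751, 0.0914, 0.0891]
tcp_rot: [0.0, 0.641, 0.767, 0.0]
ft_force: [-2.6, -1.0, 6.8]
opening: 0.462
clock 20.00 pos [0.4751 0.0914 0.0891] yaw 100.22 zax [ 0.  0. -1.] F [-2.6 -1.   6.8] op 39.5 mm q [ 0.19  0.25 -0.35  0.96  0.    1.58]
tool-frame mm to go [-0.8 -0.2  1.1] rz deg 0.22
```

```bash
python3 -m creep '[[[0,0,-0.002],[0,0,0],0.034],[[0,0,-0.003],[0,0,0],0.034],[[0,0,-0.005],[0,0,0],0.034],[[0,0,-0.008],[0,0,0],0.034],[[0,0,-0.010],[0,0,0],0.034],[[0,0,-0.010],[0,0,0],0.034],[[0,0,-0.010],[0,0,0],0.034],[[0,0,-0.008],[0,0,0],0.034],[[0,0,-0.004],[0,0,0],0.034],[[0,0,0],[0,0,0],0.034]]';  python3 st.py .4705 -.1785 .15 100;  python3 - <<'E'
from h import *
s=cam('side'); save(s,'pics/side11')
cv2.imwrite('pics/side11c.png',cv2.resize(s['img'][170:320,170:320],None,fx=4,fy=4,interpolation=cv2.INTER_CUBIC))
E
```

```text
clock: 21.0
tool_pos: [0.4754, 0.0914, 0.1492]
tcp_rot: [0.0, 0.641, 0.767, 0.0]
ft_force: [-0.6, 0.5, -2.4]
opening: 0.46
clock 21.00 pos [0.4754 0.0914 0.1492] yaw 100.23 zax [ 0.001  0.    -1.   ] F [-0.6  0.5 -2.4] op 39.3 mm q [ 0.19  0.21 -0.25  1.11  0.    1.58]
tool-frame mm to go [-264.8  -52.8   -0.9] rz deg 0.23
```

View pics/side11c.png

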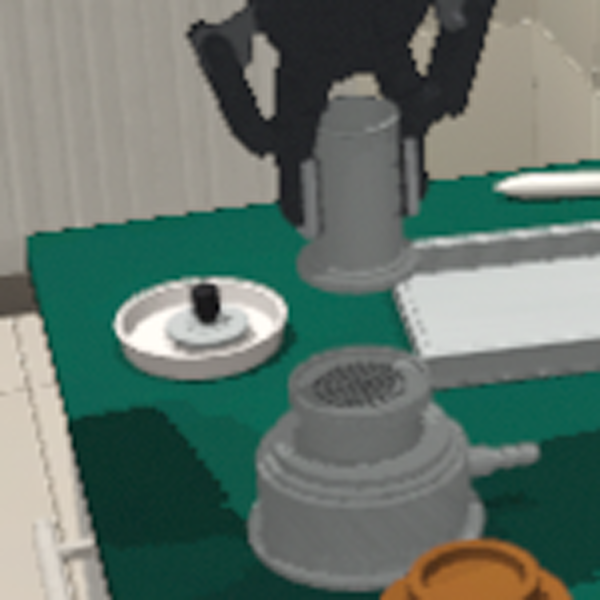

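The funnel is lifted clear and the disc has stayed on the base. I carry it to the post.

```bash
python3 -m creep '[[[-0.008,-0.002,0],[0,0,0],0.034],[[-0.015,-0.003,0],[0,0,0],0.034],[[-0.020,-0.004,0],[0,0,0],0.034],[[-0.022,-0.005,0],[0,0,0],0.034],[[-0.022,-0.005,0],[0,0,0],0.034],[[-0.022,-0.005,0],[0,0,0],0.034],[[-0.022,-0.004,0],[0,0,0],0.034],[[-0.022,-0.004,0],[0,0,0],0.034],[[-0.022,-0.004,0],[0,0,0],0.034],[[-0.022,-0.004,0],[0,0,0],0.034]]'; python3 -m creep '[[[-0.020,-0.004,0],[0,0,0],0.034],[[-0.018,-0.003,0],[0,0,0],0.034],[[-0.014,-0.003,0],[0,0,0],0.034],[[-0.010,-0.002,0],[0,0,0],0.034],[[-0.005,-0.001,0],[0,0,0],0.034],[[-0.001,0,0],[0,0,0],0.034],[[0,0,0],[0,0,0],0.034],[[0,0,0],[0,0,0],0.034],[[0,0,0],[0,0,0],0.034],[[0,0,0],[0,0,0],0.034]]'; python3 st.py .4705 -.1785 .1 100;  python3 - <<'E'
from h import *
s=cam('side'); save(s,'pics/side12')
cv2.imwrite('pics/side12c.png',cv2.resize(s['img'][270:420,220:370],None,fx=4,fy=4,interpolation=cv2.INTER_CUBIC))
s=cam('top'); save(s,'pics/top12')
cv2.imwrite('pics/top12c.png',cv2.resize(s['img'][200:350,340:490],None,fx=4,fy=4,interpolation=cv2.INTER_CUBIC))
s=cam('wrist'); save(s,'pics/w12')
E
```

```text
clock: 22.05
tool_pos: [0.4701, -0.111, 0.148]
tcp_rot: [-0.0, 0.641, 0.767, -0.0]
ft_force: [-0.4, -0.3, -1.3]
opening: 0.462
clock: 23.05
tool_pos: [0.47, -0.1784, 0.1486]
tcp_rot: [-0.0, 0.641, 0.768, 0.0]
ft_force: [-0.4, -0.1, -3.0]
opening: 0.456
clock 23.05 pos [ 0.47   -0.1784  0.1486] yaw 100.26 zax [ 0.  0. -1.] F [-0.4 -0.1 -3. ] op 38.9 mm q [-0.36  0.24 -0.21  1.12  0.    1.03]
tool-frame mm to go [-0.1  0.4 48.6] rz deg 0.26
```

View pics/side12c.png

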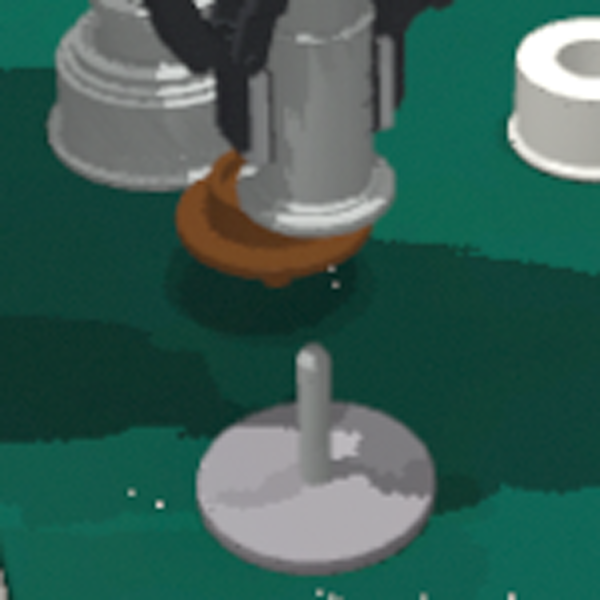

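View pics/w12.png

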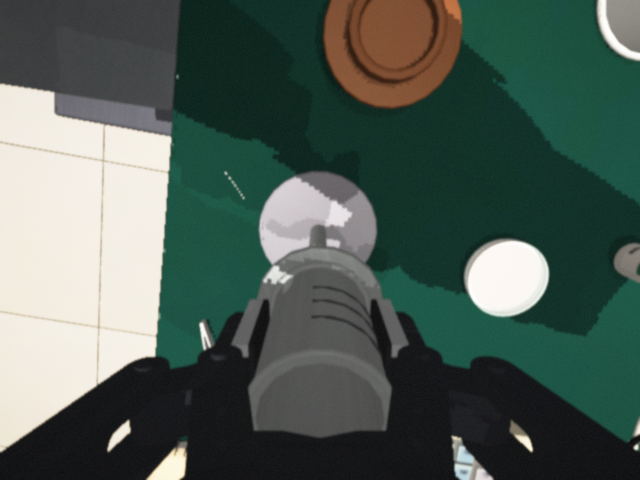

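The post at (318,235) is lined up with the funnel in both views. I lower it.

```bash
python3 -m creep '[[[0,0,0.004],[0,0,0],0.034],[[0,0,0.008],[0,0,0],0.034],[[0,0,0.010],[0,0,0],0.034],[[0,0,0.012],[0,0,0],0.034],[[0,0,0.012],[0,0,0],0.034],[[0,0,0.012],[0,0,0],0.034],[[0,0,0.012],[0,0,0],0.034],[[0,0,0.010],[0,0,0],0.034],[[0,0,0.006],[0,0,0],0.034],[[0,0,0.003],[0,0,0],0.034]]'; python3 st.py .4705 -.1785 .020 100;  python3 - <<'E'
from h import *
s=cam('side'); save(s,'pics/side13')
cv2.imwrite('pics/side13c.png',cv2.resize(s['img'][270:420,220:370],None,fx=4,fy=4,interpolation=cv2.INTER_CUBIC))
s=cam('top'); save(s,'pics/top13')
cv2.imwrite('pics/top13c.png',cv2.resize(s['img'][200:350,340:490],None,fx=4,fy=4,interpolation=cv2.INTER_CUBIC))
E
```

```text
clock: 24.2
tool_pos: [0.4697, -0.1787, 0.0588]
tcp_rot: [-0.0, 0.641, 0.767, -0.0]
ft_force: [-0.6, -0.7, -2.8]
opening: 0.461
clock 24.20 pos [ 0.4697 -0.1787  0.0588] yaw 100.23 zax [-0.001  0.    -1.   ] F [-0.6 -0.7 -2.8] op 39.3 mm q [-0.36  0.31 -0.36  0.9   0.    1.03]
tool-frame mm to go [ 0.1  0.8 38.8] rz deg 0.23
```

View pics/side13c.png

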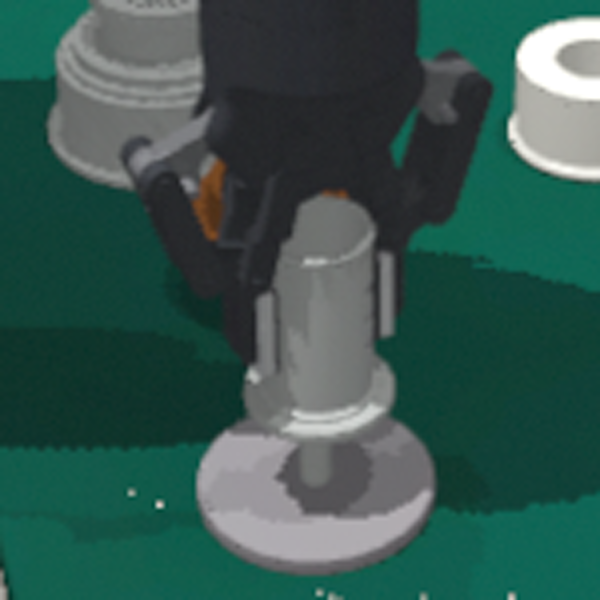

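```bash
python3 -m creep '[[[0,0,0.003],[0,0,0],0.034],[[0,0,0.005],[0,0,0],0.034],[[0,0,0.006],[0,0,0],0.034],[[0,0,0.006],[0,0,0],0.034],[[0,0,0.005],[0,0,0],0.034],[[0,0,0.004],[0,0,0],0.034],[[0,0,0.003],[0,0,0],0.034],[[0,0,0.002],[0,0,0],0.034],[[0,0,0.001],[0,0,0],0.034],[[0,0,0],[0,0,0],0.034]]'; python3 st.py .4705 -.1785 .020 100; python3 -m creep '[[[0,0,0.0004],[0,0,0],0.034],[[0,0,0.0004],[0,0,0],0.034],[[0,0,0.0004],[0,0,0],0.034],[[0,0,0.0004],[0,0,0],0.034],[[0,0,0.0004],[0,0,0],0.034],[[0,0,0],[0,0,0],0.034],[[0,0,0],[0,0,0],0.034],[[0,0,0],[0,0,0],0.034],[[0,0,0],[0,0,0],0.034],[[0,0,0],[0,0,0],0.034]]'; python3 st.py .4705 -.1785 .020 100
```

```text
clock: 25.3
tool_pos: [0.4699, -0.1788, 0.0244]
tcp_rot: [-0.0, 0.641, 0.767, 0.0]
ft_force: [-0.7, 1.1, -1.4]
opening: 0.46
clock 25.30 pos [ 0.4699 -0.1788  0.0244] yaw 100.23 zax [-0.  0. -1.] F [-0.7  1.1 -1.4] op 39.3 mm q [-0.36  0.35 -0.4   0.81  0.    1.03]
tool-frame mm to go [0.2 0.6 4.4] rz deg 0.23
clock: 26.3
tool_pos: [0.47, -0.1788, 0.0225]
tcp_rot: [-0.0, 0.641, 0.767, 0.0]
ft_force: [-0.8, 0.4, -2.3]
opening: 0.456
clock 26.30 pos [ 0.47   -0.1788  0.0225] yaw 100.23 zax [ 0.  0. -1.] F [-0.8  0.4 -2.3] op 38.9 mm q [-0.36  0.35 -0.41  0.81  0.    1.03]
tool-frame mm to go [0.2 0.6 2.5] rz deg 0.23
```

```bash
python3 -m creep '[[[0,0,0.0004],[0,0,0],0.034],[[0,0,0.0004],[0,0,0],0.034],[[0,0,0.0004],[0,0,0],0.034],[[0,0,0.0004],[0,0,0],0.034],[[0,0,0],[0,0,0],0.034],[[0,0,0],[0,0,0],0.034],[[0,0,0],[0,0,0],0.034],[[0,0,0],[0,0,0],0.034],[[0,0,0],[0,0,0],0.034],[[0,0,0],[0,0,0],0.034]]'; python3 st.py .4705 -.1785 .020 100; python3 -m creep '[[[0,0,0.0003],[0,0,0],0.034],[[0,0,0.0003],[0,0,0],0.034],[[0,0,0.0003],[0,0,0],0.034],[[0,0,0],[0,0,0],0.034],[[0,0,0],[0,0,0],0.034],[[0,0,0],[0,0,0],0.034],[[0,0,0],[0,0,0],0.034],[[0,0,0],[0,0,0],0.034],[[0,0,0],[0,0,0],0.034],[[0,0,0],[0,0,0],0.034]]'; python3 st.py .4705 -.1785 .020 100
```

```text
clock: 27.3
tool_pos: [0.47, -0.1788, 0.0209]
tcp_rot: [-0.0, 0.641, 0.767, 0.0]
ft_force: [0.1, 0.4, -2.1]
opening: 0.458
clock 27.30 pos [ 0.47   -0.1788  0.0209] yaw 100.23 zax [ 0.  0. -1.] F [ 0.1  0.4 -2.1] op 39.1 mm q [-0.36  0.36 -0.41  0.81  0.    1.03]
tool-frame mm to go [0.2 0.6 0.9] rz deg 0.23
clock: 28.3
tool_pos: [0.47, -0.1788, 0.0202]
tcp_rot: [0.0, 0.641, 0.767, 0.0]
ft_force: [-2.4, 1.0, 6.2]
opening: 0.457
clock 28.30 pos [ 0.47   -0.1788  0.0202] yaw 100.23 zax [ 0. -0. -1.] F [-2.4  1.   6.2] op 39.0 mm q [-0.36  0.36 -0.41  0.8   0.    1.03]
tool-frame mm to go [0.2 0.6 0.2] rz deg 0.23
```

Contact with the foot at the predicted height. I release and rise.

```bash
python3 -m creep '[[[0,0,0],[0,0,0],0.039],[[0,0,0],[0,0,0],0.041],[[0,0,0],[0,0,0],0.043],[[0,0,0],[0,0,0],0.046],[[0,0,0],[0,0,0],0.05],[[0,0,0],[0,0,0],0.055],[[0,0,0],[0,0,0],0.06],[[0,0,0],[0,0,0],0.07],[[0,0,-0.004],[0,0,0],0.07],[[0,0,-0.008],[0,0,0],0.07]]'; python3 -m creep '[[[0,0,-0.012],[0,0,0],0.08],[[0,0,-0.018],[0,0,0],0.08],[[0,0,-0.022],[0,0,0],0.08],[[0,0,-0.022],[0,0,0],0.08],[[0,0,-0.022],[0,0,0],0.08],[[0,0,-0.022],[0,0,0],0.08],[[0,0,-0.018],[0,0,0],0.08],[[0,0,-0.012],[0,0,0],0.08],[[0,0,-0.005],[0,0,0],0.08],[[0,0,0],[0,0,0],0.08]]'; python3 st.py .475 .0905 .17 100;   python3 - <<'E'
from h import *
s=cam('side'); save(s,'pics/side14')
cv2.imwrite('pics/side14c.png',cv2.resize(s['img'][270:420,220:370],None,fx=4,fy=4,interpolation=cv2.INTER_CUBIC))
s=cam('wrist'); save(s,'pics/w14')
E
```

```text
clock: 29.3
tool_pos: [0.4696, -0.1787, 0.032]
tcp_rot: [-0.001, 0.641, 0.767, -0.0]
ft_force: [-0.2, -1.4, -0.6]
opening: 0.818
clock: 30.3
tool_pos: [0.4702, -0.1789, 0.1854]
tcp_rot: [0.0, 0.641, 0.767, 0.0]
ft_force: [-0.0, 0.4, 0.7]
opening: 0.939
clock 30.30 pos [ 0.4702 -0.1789  0.1854] yaw 100.23 zax [ 0.001 -0.    -1.   ] F [-0.   0.4  0.7] op 80.2 mm q [-0.36  0.22 -0.14  1.21  0.    1.03]
tool-frame mm to go [264.3  52.6  15.4] rz deg 0.23
```

View pics/side14c.png

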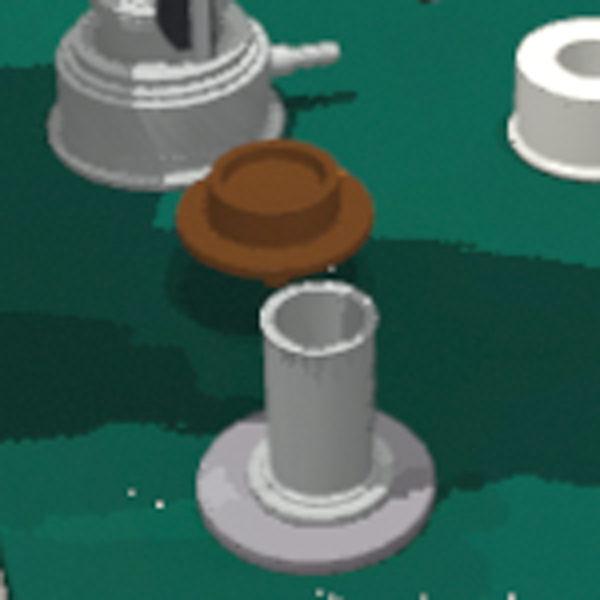

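View pics/w14.png

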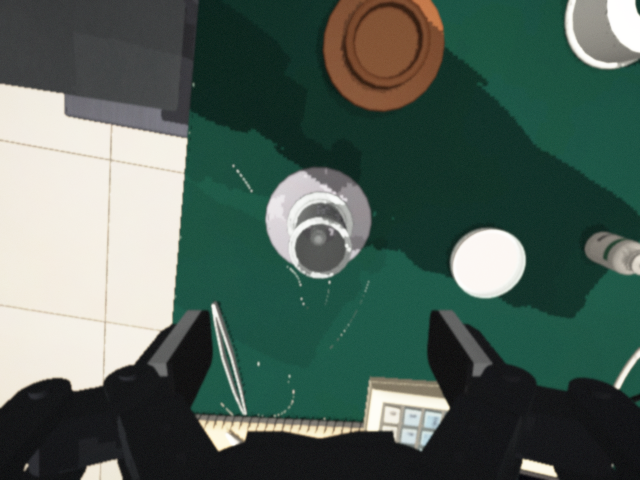

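The funnel stands over the post, with the post tip visible inside at (318,238) in the wrist view. Next is the disc.

```bash
python3 -m creep '[[[0.012,0.002,0],[0,0,0],0.0854],[[0.022,0.004,0],[0,0,0],0.0854],[[0.030,0.006,0],[0,0,0],0.0854],[[0.034,0.007,0],[0,0,0],0.0854],[[0.036,0.007,0],[0,0,0],0.0854],[[0.036,0.007,0],[0,0,0],0.0854],[[0.034,0.007,0],[0,0,0],0.0854],[[0.028,0.006,0],[0,0,0],0.0854],[[0.018,0.004,0],[0,0,0],0.0854],[[0.010,0.002,0],[0,0,0],0.0854]]'; python3 -m creep '[[[0.003,0.0005,0],[0,0,0],0.0854],[[0.001,0,0],[0,0,0],0.0854],[[0,0,0],[0,0,0],0.0854],[[0,0,0],[0,0,0],0.0854],[[0,0,0],[0,0,0],0.0854],[[0,0,0],[0,0,0],0.0854],[[0,0,0],[0,0,0],0.0854],[[0,0,0],[0,0,0],0.0854],[[0,0,0],[0,0,0],0.0854],[[0,0,0],[0,0,0],0.0854]]'; python3 st.py .475 .0905 .051 100;   python3 - <<'E'
from h import *
s=cam('side'); save(s,'pics/side15')
s=cam('wrist'); save(s,'pics/w15'); cv2.imwrite('pics/w15c.png',cv2.resize(s['img'][120:320,220:440],None,fx=3,fy=3,interpolation=cv2.INTER_CUBIC))
E
```

```text
clock: 31.4
tool_pos: [0.4742, 0.0883, 0.1844]
tcp_rot: [-0.001, 0.64, 0.768, -0.0]
ft_force: [0.2, -0.1, 0.2]
opening: 1.004
clock: 32.4
tool_pos: [0.4748, 0.0903, 0.185]
tcp_rot: [-0.0, 0.641, 0.767, 0.0]
ft_force: [-0.6, 0.5, 0.9]
opening: 0.999
clock 32.40 pos [0.4748 0.0903 0.185 ] yaw 100.23 zax [-0.  0. -1.] F [-0.6  0.5  0.9] op 85.3 mm q [ 0.19  0.18 -0.18  1.2   0.    1.58]
tool-frame mm to go [1.00e-01 3.00e-01 1.34e+02] rz deg 0.23
```

View pics/w15c.png

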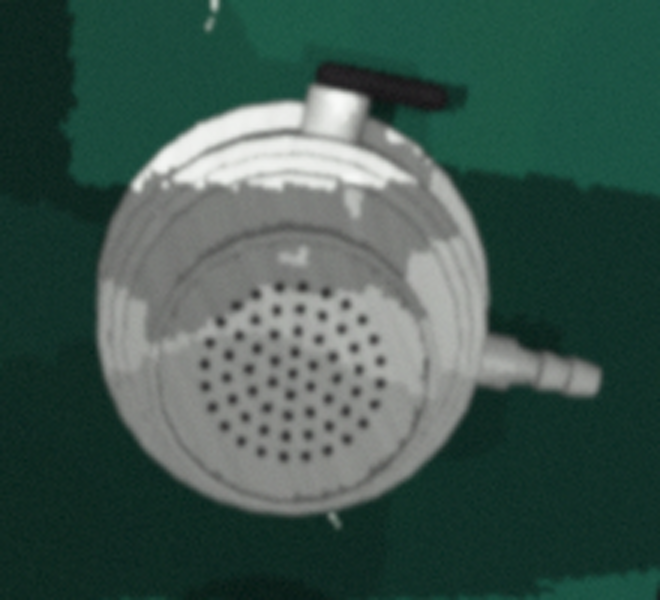

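```bash
python3 - <<'E'
from h import *
np.set_printoptions(precision=4,suppress=True)
c=load('pics/w15')
f=lambda x,y:(220+(x-1)/3,120+(y-1)/3)
print('holes',w(c,*f(293,371),.077)); print(fitc(c,[f(149,362),f(433,368),f(290,228),f(295,503)],.080))
E
```

```text
holes [0.4744 0.0902 0.077 ]
(array([0.4738, 0.0912]), np.float64(0.06384823609643932))
```

The disc centre is (.474,.0905), directly below the tool. I descend to about .051.

```bash
python3 -m creep '[[[0,0,0.008],[0,0,0],0.0854],[[0,0,0.014],[0,0,0],0.0854],[[0,0,0.018],[0,0,0],0.0854],[[0,0,0.018],[0,0,0],0.0854],[[0,0,0.016],[0,0,0],0.0854],[[0,0,0.012],[0,0,0],0.0854],[[0,0,0.008],[0,0,0],0.0854],[[0,0,0.004],[0,0,0],0.0854],[[0,0,0.002],[0,0,0],0.0854],[[0,0,0],[0,0,0],0.0854]]';python3 st.py .4745 .0905 .051 100;   python3 - <<'E'
from h import *
s=cam('side'); save(s,'pics/side16'); cv2.imwrite('pics/side16c.png',cv2.resize(s['img'][190:340,190:340],None,fx=4,fy=4,interpolation=cv2.INTER_CUBIC))
E
```

```text
clock: 33.5
tool_pos: [0.4749, 0.0903, 0.0851]
tcp_rot: [0.0, 0.641, 0.767, 0.0]
ft_force: [0.4, -0.3, -0.4]
opening: 0.999
clock 33.50 pos [0.4749 0.0903 0.0851] yaw 100.23 zax [ 0.  0. -1.] F [ 0.4 -0.3 -0.4] op 85.3 mm q [ 0.19  0.26 -0.36  0.95  0.    1.58]
tool-frame mm to go [ 0.2 -0.3 34.1] rz deg 0.23
```

View pics/side16c.png

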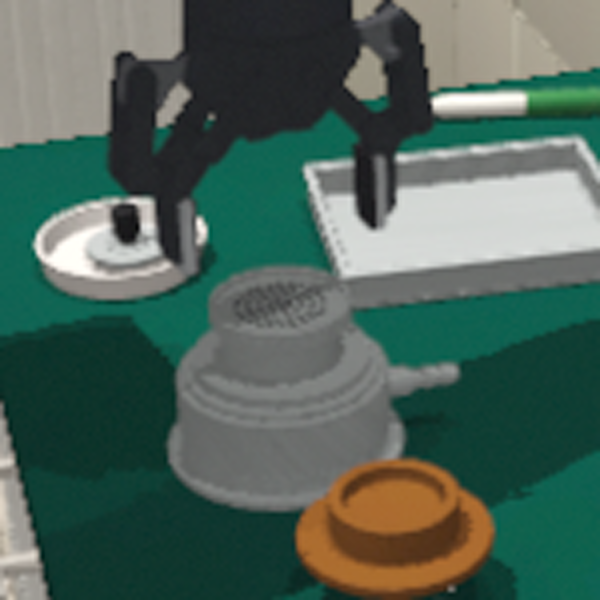

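```bash
python3 -m creep '[[[0,0,0.004],[0,0,0],0.0854],[[0,0,0.005],[0,0,0],0.0854],[[0,0,0.006],[0,0,0],0.0854],[[0,0,0.006],[0,0,0],0.0854],[[0,0,0.005],[0,0,0],0.0854],[[0,0,0.004],[0,0,0],0.0854],[[0,0,0.003],[0,0,0],0.0854],[[0,0,0.0015],[0,0,0],0.0854],[[0,0,0],[0,0,0],0.0854],[[0,0,0],[0,0,0],0.0854]]';python3 st.py .4745 .0905 .051 100;   python3 - <<'E'
from h import *
s=cam('side'); save(s,'pics/side17'); cv2.imwrite('pics/side17c.png',cv2.resize(s['img'][190:340,190:340],None,fx=4,fy=4,interpolation=cv2.INTER_CUBIC))
E
```

```text
clock: 34.55
tool_pos: [0.4749, 0.0903, 0.0507]
tcp_rot: [0.0, 0.641, 0.767, 0.0]
ft_force: [-0.4, -0.2, 0.8]
opening: 1.0
clock 34.55 pos [0.4749 0.0903 0.0507] yaw 100.23 zax [ 0.  0. -1.] F [-0.4 -0.2  0.8] op 85.4 mm q [ 0.19  0.29 -0.41  0.86  0.    1.58]
tool-frame mm to go [ 0.2 -0.4 -0.3] rz deg 0.23
```

View pics/side17c.png

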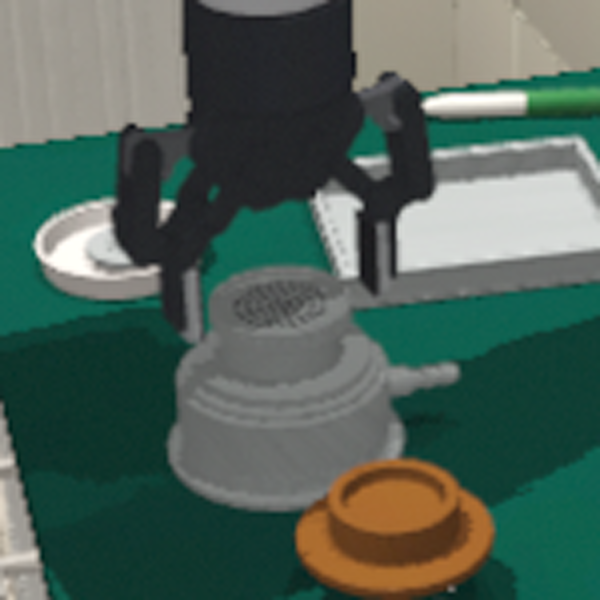

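```bash
python3 -m creep '[[[0,0,0],[0,0,0],0.078],[[0,0,0],[0,0,0],0.073],[[0,0,0],[0,0,0],0.069],[[0,0,0],[0,0,0],0.066],[[0,0,0],[0,0,0],0.063],[[0,0,0],[0,0,0],0.060],[[0,0,0],[0,0,0],0.060],[[0,0,0],[0,0,0],0.060],[[0,0,0],[0,0,0],0.060],[[0,0,0],[0,0,0],0.060]]';python3 st.py .4745 .0905 .051 100;   python3 - <<'E'
from h import *
s=cam('side'); save(s,'pics/side18'); cv2.imwrite('pics/side18c.png',cv2.resize(s['img'][220:320,200:330],None,fx=6,fy=6,interpolation=cv2.INTER_CUBIC))
E
```

```text
clock: 35.6
tool_pos: [0.4744, 0.0902, 0.0513]
tcp_rot: [-0.0, 0.641, 0.767, 0.0]
ft_force: [-5.3, -0.4, 12.3]
opening: 0.745
clock 35.60 pos [0.4744 0.0902 0.0513] yaw 100.22 zax [-0.  0. -1.] F [-5.3 -0.4 12.3] op 63.6 mm q [ 0.19  0.29 -0.41  0.87  0.    1.58]
tool-frame mm to go [0.2 0.1 0.3] rz deg 0.22
```

View pics/side18c.png

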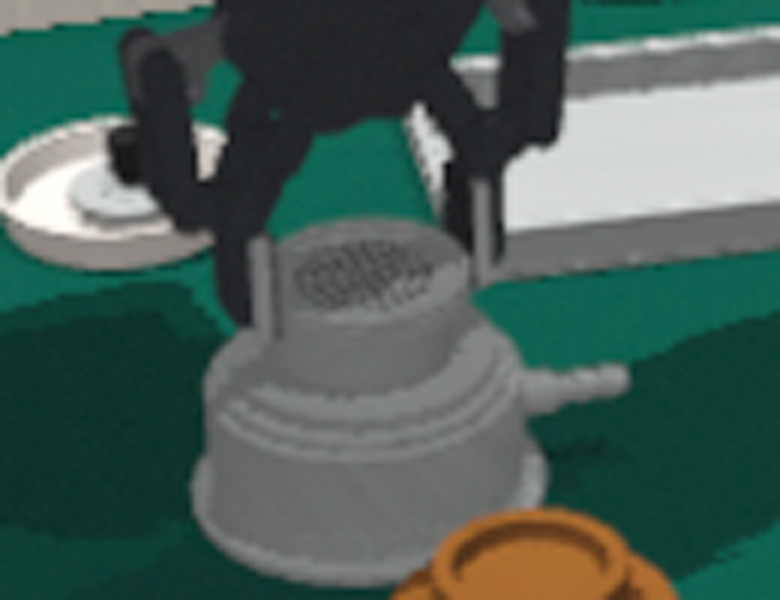

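Gripped at 63.6 mm. I lift gently and check.

```bash
python3 -m creep '[[[0,0,-0.001],[0,0,0],0.060],[[0,0,-0.002],[0,0,0],0.060],[[0,0,-0.003],[0,0,0],0.060],[[0,0,-0.004],[0,0,0],0.060],[[0,0,-0.006],[0,0,0],0.060],[[0,0,-0.008],[0,0,0],0.060],[[0,0,-0.008],[0,0,0],0.060],[[0,0,-0.005],[0,0,0],0.060],[[0,0,-0.002],[0,0,0],0.060],[[0,0,0],[0,0,0],0.060]]';python3 st.py .4745 .0905 .051 100;   python3 - <<'E'
from h import *
s=cam('side'); save(s,'pics/side19'); cv2.imwrite('pics/side19c.png',cv2.resize(s['img'][200:320,200:330],None,fx=5,fy=5,interpolation=cv2.INTER_CUBIC))
E
```

```text
clock: 36.65
tool_pos: [0.475, 0.0903, 0.0899]
tcp_rot: [0.0, 0.641, 0.767, 0.0]
ft_force: [-0.2, -0.3, -1.7]
opening: 0.745
clock 36.65 pos [0.475  0.0903 0.0899] yaw 100.23 zax [ 0.001  0.    -1.   ] F [-0.2 -0.3 -1.7] op 63.6 mm q [ 0.19  0.25 -0.35  0.96  0.    1.58]
tool-frame mm to go [ 0.2 -0.5 38.9] rz deg 0.23
```

View pics/side19c.png

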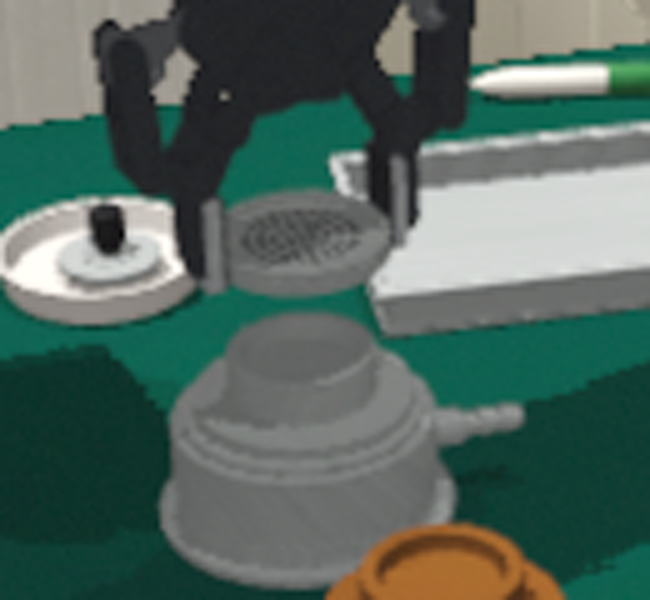

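The disc is held level, holes up, and the base stayed put. Next, the tray at (.612,.268), slightly short of its centre to stay clear of the tube rack. Clearance needed is checked below.

```bash
python3 st.py .612 .268 .11 100; python3 - <<'E'
from h import *
np.set_printoptions(precision=3,suppress=True)
c=load('pics/top1')
for q in((227,162),(303,157),(305,188),(229,194)): print('rack px',q,w(c,*q,.04))
for q in((235,178),(258,173),(282,160),(295,170)): print('tube top',q,w(c,*q,.09))
E
```

```text
clock 36.70 pos [0.4748 0.0903 0.0896] yaw 100.23 zax [ 0.  0. -1.] F [ 1.4  0.4 -1.7] op 63.7 mm q [ 0.19  0.25 -0.35  0.96  0.    1.58]
tool-frame mm to go [150.5 166.6 -20.4] rz deg 0.23
rack px (227, 162) [0.788 0.282 0.04 ]
rack px (303, 157) [0.801 0.092 0.04 ]
rack px (305, 188) [0.72  0.087 0.04 ]
rack px (229, 194) [0.705 0.274 0.04 ]
tube top (235, 178) [0.729 0.252 0.09 ]
tube top (258, 173) [0.742 0.198 0.09 ]
tube top (282, 160) [0.774 0.141 0.09 ]
tube top (295, 170) [0.749 0.11  0.09 ]
```

```bash
python3 -m creep '[[[0.004,0.004,-0.004],[0,0,0],0.060],[[0.010,0.011,-0.006],[0,0,0],0.060],[[0.016,0.018,-0.006],[0,0,0],0.060],[[0.020,0.022,-0.004],[0,0,0],0.060],[[0.021,0.024,0],[0,0,0],0.060],[[0.021,0.024,0],[0,0,0],0.060],[[0.020,0.022,0],[0,0,0],0.060],[[0.018,0.020,0],[0,0,0],0.060],[[0.012,0.013,0],[0,0,0],0.060],[[0.006,0.006,0],[0,0,0],0.060]]'; python3 -m creep '[[[0.002,0.002,0],[0,0,0],0.060],[[0,0,0],[0,0,0],0.060],[[0,0,0.004],[0,0,0],0.060],[[0,0,0.006],[0,0,0],0.060],[[0,0,0.008],[0,0,0],0.060],[[0,0,0.008],[0,0,0],0.060],[[0,0,0.006],[0,0,0],0.060],[[0,0,0.004],[0,0,0],0.060],[[0,0,0.002],[0,0,0],0.060],[[0,0,0],[0,0,0],0.060]]';python3 st.py .612 .268 -.0097 100;   python3 - <<'E'
from h import *
s=cam('side'); save(s,'pics/side20'); cv2.imwrite('pics/side20c.png',cv2.resize(s['img'][140:280,230:380],None,fx=4,fy=4,interpolation=cv2.INTER_CUBIC))
s=cam('wrist'); save(s,'pics/w20')
E
```

```text
clock: 37.7
tool_pos: [0.6106, 0.2667, 0.1088]
tcp_rot: [-0.0, 0.641, 0.768, -0.0]
ft_force: [0.2, 0.0, -0.9]
opening: 0.749
clock: 38.7
tool_pos: [0.6114, 0.2674, 0.0712]
tcp_rot: [-0.0, 0.641, 0.767, -0.0]
ft_force: [-0.0, 0.6, -0.2]
opening: 0.746
clock 38.70 pos [0.6114 0.2674 0.0712] yaw 100.23 zax [-0. -0. -1.] F [-0.   0.6 -0.2] op 63.7 mm q [0.41 0.56 0.09 1.1  0.   1.8 ]
tool-frame mm to go [ 0.5  0.8 80.9] rz deg 0.23
```

View pics/side20c.png

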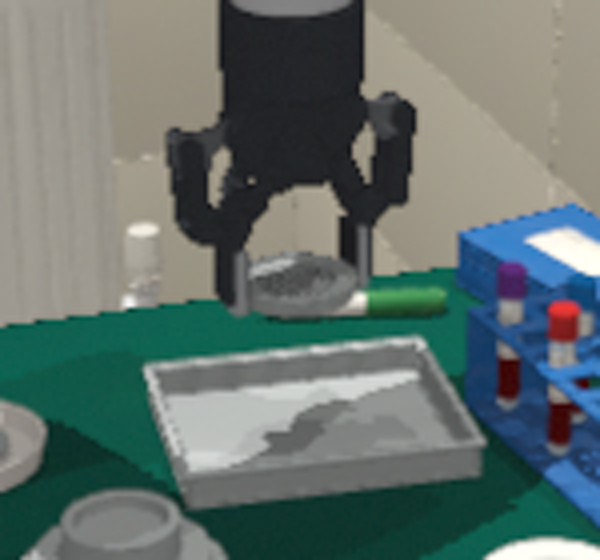

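View pics/w20.png

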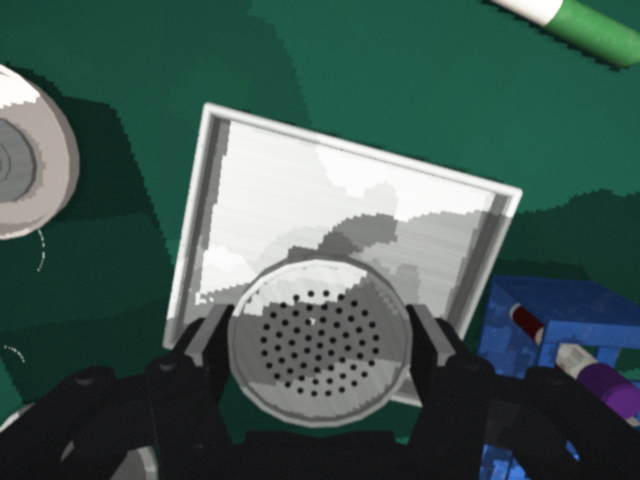

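```bash
python3 -m creep '[[[0,0.0005,0.005],[0,0,0],0.060],[[0,0,0.008],[0,0,0],0.060],[[0,0,0.010],[0,0,0],0.060],[[0,0,0.010],[0,0,0],0.060],[[0,0,0.010],[0,0,0],0.060],[[0,0,0.010],[0,0,0],0.060],[[0,0,0.008],[0,0,0],0.060],[[0,0,0.006],[0,0,0],0.060],[[0,0,0.004],[0,0,0],0.060],[[0,0,0.002],[0,0,0],0.060]]';python3 st.py .612 .268 -.0097 100;   python3 - <<'E'
from h import *
s=cam('side'); save(s,'pics/side21'); cv2.imwrite('pics/side21c.png',cv2.resize(s['img'][170:290,240:390],None,fx=5,fy=5,interpolation=cv2.INTER_CUBIC))
E
```

```text
clock: 39.8
tool_pos: [0.6119, 0.2675, -0.0018]
tcp_rot: [-0.0, 0.641, 0.767, -0.0]
ft_force: [0.1, -0.1, 0.2]
opening: 0.748
clock 39.80 pos [ 0.6119  0.2675 -0.0018] yaw 100.23 zax [-0.  0. -1.] F [ 0.1 -0.1  0.2] op 63.9 mm q [ 0.41  0.62 -0.    0.95  0.    1.8 ]
tool-frame mm to go [0.5 0.2 7.9] rz deg 0.23
```

View pics/side21c.png

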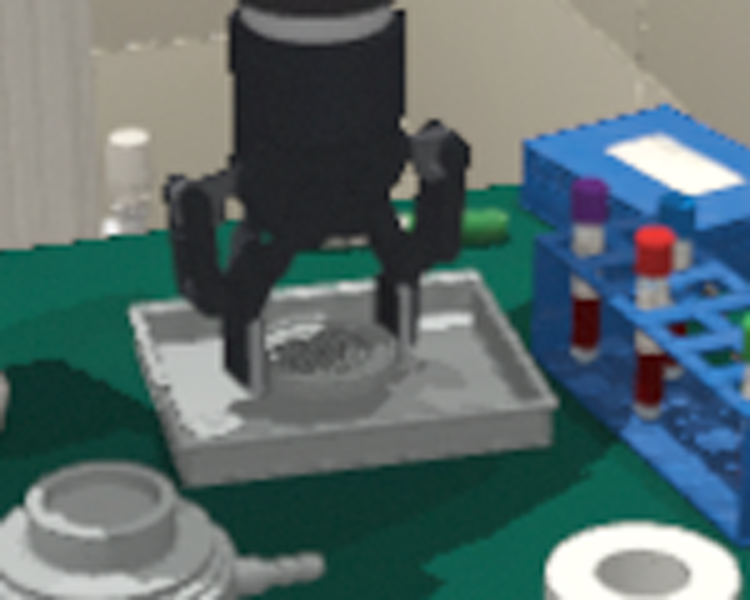

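Clear of the rack and inside the tray walls. Now the last millimetres.

```bash
python3 -m creep '[[[0,0,0.001],[0,0,0],0.060],[[0,0,0.001],[0,0,0],0.060],[[0,0,0.001],[0,0,0],0.060],[[0,0,0.001],[0,0,0],0.060],[[0,0,0.0005],[0,0,0],0.060],[[0,0,0.0005],[0,0,0],0.060],[[0,0,0.0005],[0,0,0],0.060],[[0,0,0],[0,0,0],0.060],[[0,0,0],[0,0,0],0.060],[[0,0,0],[0,0,0],0.060]]';python3 st.py .612 .268 -.0097 100; python3 -m creep '[[[0,0,0.0004],[0,0,0],0.060],[[0,0,0.0004],[0,0,0],0.060],[[0,0,0.0004],[0,0,0],0.060],[[0,0,0.0004],[0,0,0],0.060],[[0,0,0],[0,0,0],0.060],[[0,0,0],[0,0,0],0.060],[[0,0,0],[0,0,0],0.060],[[0,0,0],[0,0,0],0.060],[[0,0,0],[0,0,0],0.060],[[0,0,0],[0,0,0],0.060]]';python3 st.py .612 .268 -.0097 100
```

```text
clock: 40.85
tool_pos: [0.612, 0.2675, -0.0069]
tcp_rot: [-0.0, 0.641, 0.767, 0.0]
ft_force: [-0.7, -0.4, -1.1]
opening: 0.749
clock 40.85 pos [ 0.612   0.2675 -0.0069] yaw 100.23 zax [ 0.  0. -1.] F [-0.7 -0.4 -1.1] op 64.0 mm q [ 0.41  0.62 -0.01  0.94  0.    1.8 ]
tool-frame mm to go [0.5 0.1 2.8] rz deg 0.23
clock: 41.85
tool_pos: [0.612, 0.2675, -0.0086]
tcp_rot: [-0.0, 0.641, 0.767, 0.0]
ft_force: [-0.3, 0.1, -0.8]
opening: 0.744
clock 41.85 pos [ 0.612   0.2675 -0.0086] yaw 100.22 zax [-0.  0. -1.] F [-0.3  0.1 -0.8] op 63.5 mm q [ 0.41  0.62 -0.01  0.94  0.    1.8 ]
tool-frame mm to go [0.5 0.1 1.1] rz deg 0.22
```

```bash
python3 -m creep '[[[0,0,0.0003],[0,0,0],0.060],[[0,0,0.0003],[0,0,0],0.060],[[0,0,0.0003],[0,0,0],0.060],[[0,0,0],[0,0,0],0.060],[[0,0,0],[0,0,0],0.060],[[0,0,0],[0,0,0],0.060],[[0,0,0],[0,0,0],0.060],[[0,0,0],[0,0,0],0.060],[[0,0,0],[0,0,0],0.060],[[0,0,0],[0,0,0],0.060]]';python3 st.py .612 .268 -.0097 100; python3 -m creep '[[[0,0,0.0003],[0,0,0],0.060],[[0,0,0.0003],[0,0,0],0.060],[[0,0,0],[0,0,0],0.060],[[0,0,0],[0,0,0],0.060],[[0,0,0],[0,0,0],0.060],[[0,0,0],[0,0,0],0.060],[[0,0,0],[0,0,0],0.060],[[0,0,0],[0,0,0],0.060],[[0,0,0],[0,0,0],0.060],[[0,0,0],[0,0,0],0.060]]';python3 st.py .612 .268 -.0097 100
```

```text
clock: 42.85
tool_pos: [0.612, 0.2675, -0.0095]
tcp_rot: [-0.0, 0.641, 0.767, 0.0]
ft_force: [-1.4, 0.3, -0.1]
opening: 0.742
clock 42.85 pos [ 0.612   0.2675 -0.0095] yaw 100.23 zax [-0.  0. -1.] F [-1.4  0.3 -0.1] op 63.3 mm q [ 0.41  0.62 -0.01  0.93  0.    1.8 ]
tool-frame mm to go [0.5 0.1 0.2] rz deg 0.23
clock: 43.85
tool_pos: [0.612, 0.2675, -0.0095]
tcp_rot: [0.0, 0.641, 0.767, 0.0]
ft_force: [-1.7, -1.3, 4.0]
opening: 0.75
clock 43.85 pos [ 0.612   0.2675 -0.0095] yaw 100.23 zax [ 0.  0. -1.] F [-1.7 -1.3  4. ] op 64.0 mm q [ 0.41  0.62 -0.01  0.93  0.    1.8 ]
tool-frame mm to go [0.5 0.1 0.2] rz deg 0.23
```

Contact at the expected height. I release and rise.

```bash
python3 -m creep '[[[0,0,0],[0,0,0],0.064],[[0,0,0],[0,0,0],0.066],[[0,0,0],[0,0,0],0.068],[[0,0,0],[0,0,0],0.070],[[0,0,0],[0,0,0],0.073],[[0,0,0],[0,0,0],0.077],[[0,0,0],[0,0,0],0.080],[[0,0,0],[0,0,0],0.082],[[0,0,-0.001],[0,0,0],0.082],[[0,0,-0.002],[0,0,0],0.082]]'; python3 st.py .612 .268 .15 100; python3 -m creep '[[[0,0,-0.004],[0,0,0],0.082],[[0,0,-0.010],[0,0,0],0.082],[[0,0,-0.018],[0,0,0],0.082],[[0,0,-0.022],[0,0,0],0.082],[[0,0,-0.024],[0,0,0],0.082],[[0,0,-0.024],[0,0,0],0.082],[[0,0,-0.020],[0,0,0],0.082],[[0,0,-0.014],[0,0,0],0.082],[[0,0,-0.006],[0,0,0],0.082],[[0,0,0],[0,0,0],0.082]]';python3 st.py .475 .0905 .15 100;   python3 - <<'E'
from h import *
s=cam('side'); save(s,'pics/side22'); cv2.imwrite('pics/side22c.png',cv2.resize(s['img'][170:310,200:380],None,fx=4,fy=4,interpolation=cv2.INTER_CUBIC))
s=cam('wrist'); save(s,'pics/w22')
E
```

```text
clock: 44.85
tool_pos: [0.6119, 0.2675, -0.0071]
tcp_rot: [-0.0, 0.641, 0.767, -0.0]
ft_force: [-0.6, 0.0, 0.2]
opening: 0.961
clock 44.85 pos [ 0.6119  0.2675 -0.0071] yaw 100.23 zax [-0.  0. -1.] F [-0.6  0.   0.2] op 82.1 mm q [ 0.41  0.62 -0.01  0.94  0.    1.8 ]
tool-frame mm to go [   0.5    0.2 -157.1] rz deg 0.23
clock: 45.85
tool_pos: [0.6124, 0.2677, 0.1362]
tcp_rot: [0.0, 0.641, 0.767, 0.001]
ft_force: [-0.1, -0.1, 0.3]
opening: 0.959
clock 45.85 pos [0.6124 0.2677 0.1362] yaw 100.23 zax [ 0.002  0.001 -1.   ] F [-0.1 -0.1  0.3] op 81.9 mm q [0.41 0.52 0.2  1.25 0.   1.8 ]
tool-frame mm to go [-150.  -166.7  -14.2] rz deg 0.23
```

View pics/side22c.png

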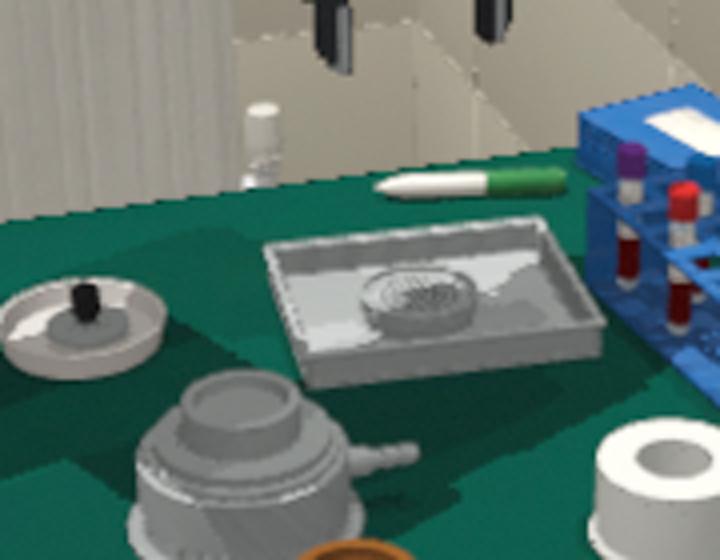

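View pics/w22.png

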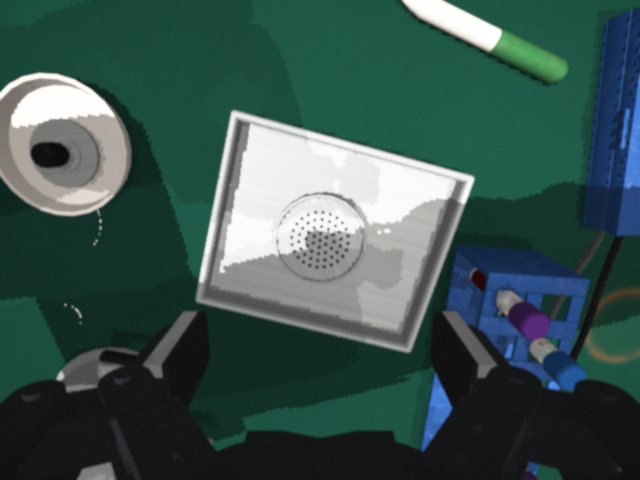

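The disc lies flat and holes up at (320,237). Next is the base.

```bash
python3 -m creep '[[[-0.006,-0.007,-0.004],[0,0,0],0.08],[[-0.012,-0.014,-0.005],[0,0,0],0.08],[[-0.018,-0.020,-0.005],[0,0,0],0.08],[[-0.020,-0.022,0],[0,0,0],0.08],[[-0.021,-0.023,0],[0,0,0],0.08],[[-0.021,-0.023,0],[0,0,0],0.08],[[-0.020,-0.022,0],[0,0,0],0.08],[[-0.017,-0.019,0],[0,0,0],0.08],[[-0.010,-0.011,0],[0,0,0],0.08],[[-0.005,-0.0055,0],[0,0,0],0.08]]'; python3 -m creep '[[[0,0,0],[0,0,0],0.08],[[0,0,0],[0,0,0],0.08],[[0,0,0],[0,0,0],0.08],[[0,0,0],[0,0,0],0.08],[[0,0,0],[0,0,0],0.08],[[0,0,0],[0,0,0],0.08],[[0,0,0],[0,0,0],0.08],[[0,0,0],[0,0,0],0.08],[[0,0,0],[0,0,0],0.08],[[0,0,0],[0,0,0],0.08]]';python3 st.py .475 .0905 .041 100;   python3 - <<'E'
from h import *
s=cam('wrist'); save(s,'pics/w23'); cv2.imwrite('pics/w23c.png',cv2.resize(s['img'][120:320,200:440],None,fx=3,fy=3,interpolation=cv2.INTER_CUBIC))
E
```

```text
clock: 46.95
tool_pos: [0.4737, 0.0893, 0.1489]
tcp_rot: [-0.0, 0.642, 0.767, -0.0]
ft_force: [-0.8, -0.7, 0.4]
opening: 0.935
clock: 47.95
tool_pos: [0.4748, 0.0903, 0.1489]
tcp_rot: [-0.0, 0.641, 0.767, 0.0]
ft_force: [0.0, -0.7, 0.8]
opening: 0.934
clock 47.95 pos [0.4748 0.0903 0.1489] yaw 100.23 zax [ 0.  0. -1.] F [ 0.  -0.7  0.8] op 79.8 mm q [ 0.19  0.21 -0.25  1.11  0.    1.58]
tool-frame mm to go [  0.2   0.3 107.9] rz deg 0.23
```

View pics/w23c.png

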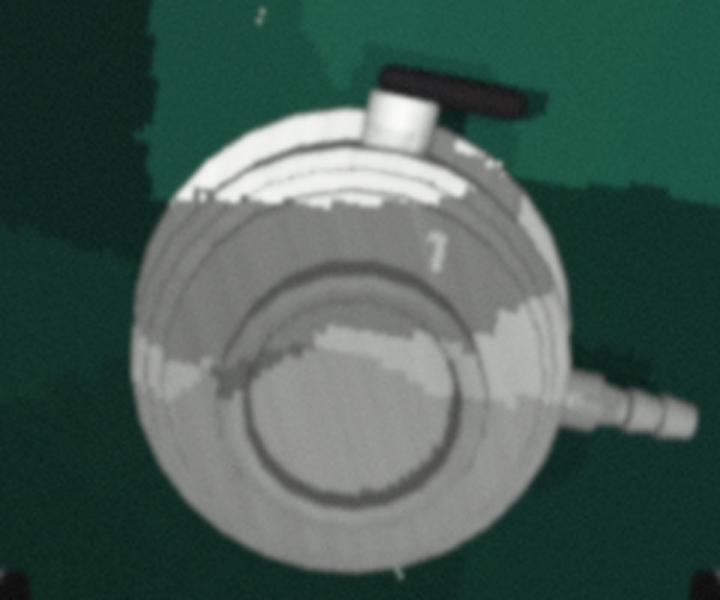

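The hub is centred at about (318,253) between the fingers. I descend in two steps.

```bash
python3 -m creep '[[[0,0,0.006],[0,0,0],0.08],[[0,0,0.010],[0,0,0],0.08],[[0,0,0.014],[0,0,0],0.08],[[0,0,0.014],[0,0,0],0.08],[[0,0,0.012],[0,0,0],0.08],[[0,0,0.010],[0,0,0],0.08],[[0,0,0.008],[0,0,0],0.08],[[0,0,0.006],[0,0,0],0.08],[[0,0,0.003],[0,0,0],0.08],[[0,0,0.001],[0,0,0],0.08]]'; python3 st.py .475 .0905 .041 100; python3 -m creep '[[[0,0,0.004],[0,0,0],0.08],[[0,0,0.005],[0,0,0],0.08],[[0,0,0.005],[0,0,0],0.08],[[0,0,0.004],[0,0,0],0.08],[[0,0,0.003],[0,0,0],0.08],[[0,0,0.002],[0,0,0],0.08],[[0,0,0.001],[0,0,0],0.08],[[0,0,0],[0,0,0],0.08],[[0,0,0],[0,0,0],0.08],[[0,0,0],[0,0,0],0.08]]'; python3 st.py .475 .0905 .041 100; python3 - <<'E'
from h import *
s=cam('side'); save(s,'pics/side24'); cv2.imwrite('pics/side24c.png',cv2.resize(s['img'][200:320,200:330],None,fx=5,fy=5,interpolation=cv2.INTER_CUBIC))
E
```

```text
clock: 49.0
tool_pos: [0.4748, 0.0903, 0.0647]
tcp_rot: [-0.0, 0.641, 0.767, -0.0]
ft_force: [-0.0, 0.1, -0.4]
opening: 0.932
clock 49.00 pos [0.4748 0.0903 0.0647] yaw 100.23 zax [-0.  0. -1.] F [-0.   0.1 -0.4] op 79.6 mm q [ 0.19  0.28 -0.39  0.9   0.    1.58]
tool-frame mm to go [ 0.2  0.3 23.7] rz deg 0.23
clock: 50.0
tool_pos: [0.4749, 0.0903, 0.0411]
tcp_rot: [0.0, 0.641, 0.767, 0.0]
ft_force: [0.3, -0.1, -0.1]
opening: 0.938
clock 50.00 pos [0.4749 0.0903 0.0411] yaw 100.23 zax [ 0.  0. -1.] F [ 0.3 -0.1 -0.1] op 80.1 mm q [ 0.19  0.3  -0.43  0.84  0.    1.58]
tool-frame mm to go [0.2 0.1 0.1] rz deg 0.23
```

View pics/side24c.png

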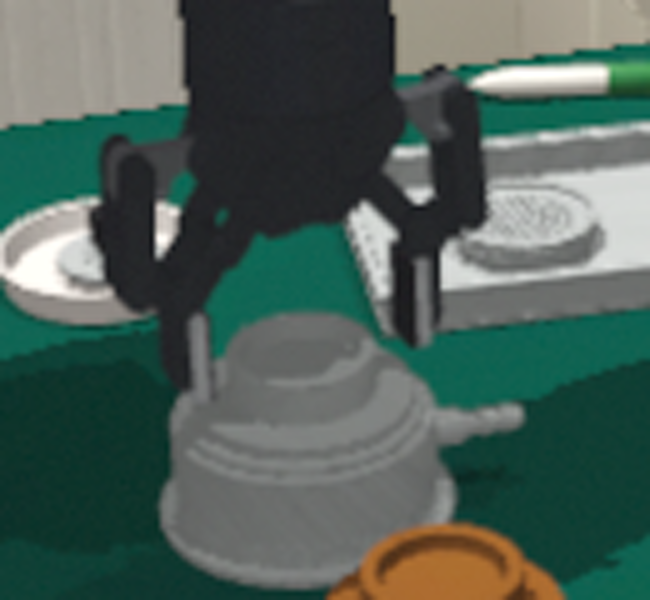

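```bash
python3 -m creep '[[[0,0,0],[0,0,0],0.072],[[0,0,0],[0,0,0],0.066],[[0,0,0],[0,0,0],0.061],[[0,0,0],[0,0,0],0.058],[[0,0,0],[0,0,0],0.055],[[0,0,0],[0,0,0],0.052],[[0,0,0],[0,0,0],0.050],[[0,0,0],[0,0,0],0.050],[[0,0,0],[0,0,0],0.050],[[0,0,0],[0,0,0],0.050]]';python3 st.py .475 .0905 .041 100
```

```text
clock: 51.05
tool_pos: [0.4744, 0.0902, 0.0415]
tcp_rot: [-0.0, 0.641, 0.767, -0.0]
ft_force: [-3.4, -0.6, 9.8]
opening: 0.634
clock 51.05 pos [0.4744 0.0902 0.0415] yaw 100.24 zax [-0.  0. -1.] F [-3.4 -0.6  9.8] op 54.2 mm q [ 0.19  0.3  -0.43  0.84  0.    1.58]
tool-frame mm to go [0.2 0.6 0.5] rz deg 0.24
```

Gripped at 54 mm. I lift straight up.

```bash
python3 -m creep '[[[0,0,-0.002],[0,0,0],0.050],[[0,0,-0.003],[0,0,0],0.050],[[0,0,-0.005],[0,0,0],0.050],[[0,0,-0.008],[0,0,0],0.050],[[0,0,-0.010],[0,0,0],0.050],[[0,0,-0.012],[0,0,0],0.050],[[0,0,-0.012],[0,0,0],0.050],[[0,0,-0.010],[0,0,0],0.050],[[0,0,-0.006],[0,0,0],0.050],[[0,0,-0.002],[0,0,0],0.050]]'; python3 st.py .662 .017 .11 100; python3 - <<'E'
from h import *
s=cam('side'); save(s,'pics/side25'); cv2.imwrite('pics/side25c.png',cv2.resize(s['img'][190:330,200:390],None,fx=4,fy=4,interpolation=cv2.INTER_CUBIC))
E
```

```text
clock: 52.05
tool_pos: [0.4751, 0.0904, 0.1118]
tcp_rot: [0.0, 0.641, 0.767, 0.0]
ft_force: [0.0, 0.3, -1.5]
opening: 0.635
clock 52.05 pos [0.4751 0.0904 0.1118] yaw 100.23 zax [ 0.001  0.    -1.   ] F [ 0.   0.3 -1.5] op 54.3 mm q [ 0.19  0.23 -0.32  1.02  0.    1.58]
tool-frame mm to go [-105.4  170.9    2. ] rz deg 0.23
```

View pics/side25c.png

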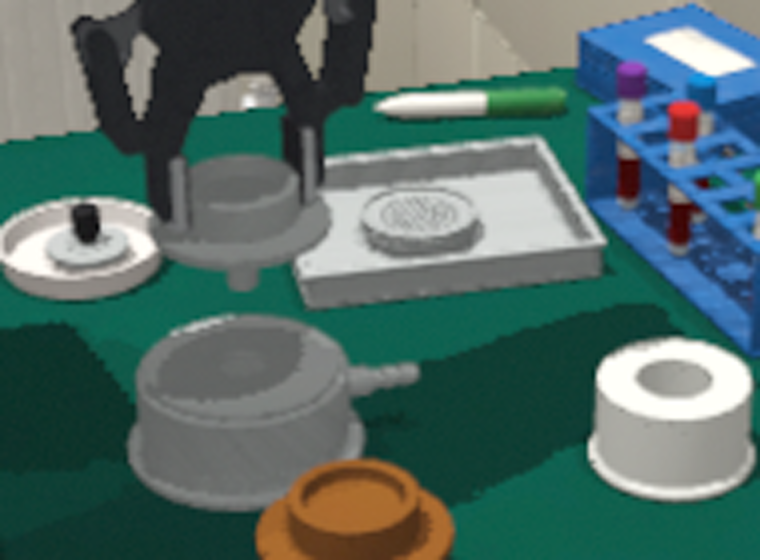

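```bash
python3 -m creep '[[[-0.004,0.007,0],[0,0,0],0.050],[[-0.008,0.013,0],[0,0,0],0.050],[[-0.011,0.018,0],[0,0,0],0.050],[[-0.013,0.021,0],[0,0,0],0.050],[[-0.014,0.023,0],[0,0,0],0.050],[[-0.014,0.023,0],[0,0,0],0.050],[[-0.014,0.023,0],[0,0,0],0.050],[[-0.012,0.019,0],[0,0,0],0.050],[[-0.008,0.013,0],[0,0,0],0.050],[[-0.005,0.007,0],[0,0,0],0.050]]'; python3 -m creep '[[[-0.002,0.003,0],[0,0,0],0.050],[[-0.0005,0.001,0],[0,0,0],0.050],[[0,0,0],[0,0,0],0.050],[[0,0,0],[0,0,0],0.050],[[0,0,0],[0,0,0],0.050],[[0,0,0],[0,0,0],0.050],[[0,0,0],[0,0,0],0.050],[[0,0,0],[0,0,0],0.050],[[0,0,0],[0,0,0],0.050],[[0,0,0],[0,0,0],0.050]]';python3 st.py .662 .017 .0395 100; python3 - <<'E'
from h import *
s=cam('side'); save(s,'pics/side26'); cv2.imwrite('pics/side26c.png',cv2.resize(s['img'][190:340,280:440],None,fx=4,fy=4,interpolation=cv2.INTER_CUBIC))
s=cam('top'); save(s,'pics/top26'); cv2.imwrite('pics/top26c.png',cv2.resize(s['img'][130:280,250:410],None,fx=4,fy=4,interpolation=cv2.INTER_CUBIC))
s=cam('wrist'); save(s,'pics/w26')
E
```

```text
clock: 53.1
tool_pos: [0.6592, 0.0173, 0.1096]
tcp_rot: [-0.0, 0.642, 0.767, -0.0]
ft_force: [-0.7, -0.5, -1.8]
opening: 0.636
clock: 54.1
tool_pos: [0.6617, 0.0169, 0.1109]
tcp_rot: [-0.0, 0.641, 0.767, -0.0]
ft_force: [-0.2, -0.4, -1.7]
opening: 0.633
clock 54.10 pos [0.6617 0.0169 0.1109] yaw 100.23 zax [-0.  0. -1.] F [-0.2 -0.4 -1.7] op 54.1 mm q [0.03 0.52 0.14 1.18 0.   1.42]
tool-frame mm to go [ 0.1  0.3 71.4] rz deg 0.23
```

View pics/side26c.png

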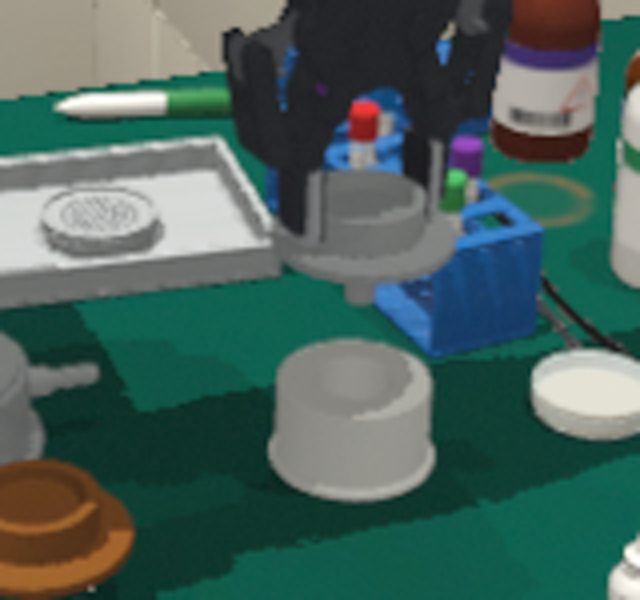

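View pics/w26.png

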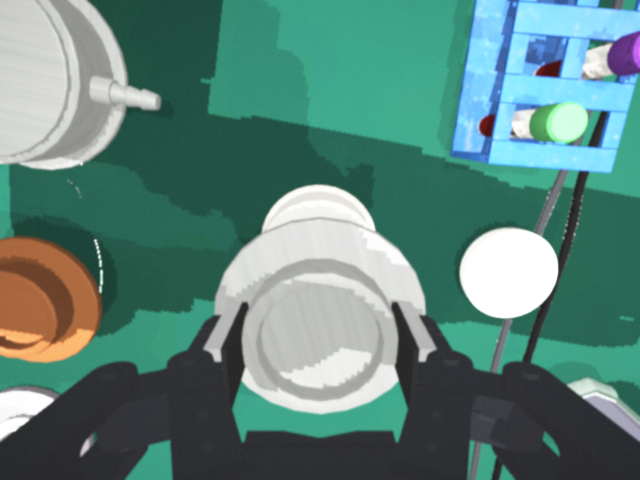

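```bash
python3 - <<'E'
from h import *
np.set_printoptions(precision=4,suppress=True)
c=load('pics/side26'); print(p(c,[[.6617,.0169,.1184],[.6617,.0169,.0854],[.662,.017,.044]]))
f=lambda x,y:(280+(x-1.5)/4,190+(y-1.5)/4)
print('plate',f(366,240),'stem',f(360,295),'ring',f(354,380))
for X in([.6617,.0169,.0854],[.662,.017,.044]):
    print((p(c,np.array(X)+[.01,0,0])-p(c,X))/10,(p(c,np.array(X)+[0,.01,0])-p(c,X))/10)
w26=load('pics/w26')
print(p(w26,[[.6617,.0169,.1184],[.662,.017,0]]))
print('foot left/right edges', w(w26,262,226,0),w(w26,375,226,0))
E
```

```text
[[369.9141 248.7597]
 [369.2812 264.7681]
 [368.6403 284.1929]]
plate (371.125, 249.625) stem (369.625, 263.375) ring (368.125, 284.625)
[[ 0.5057 -0.0842]] [[-0.2083 -0.2509]]
[[ 0.4973 -0.0877]] [[-0.2043 -0.2617]]
[[316.5972 320.1344]
 [318.2594 241.9754]]
foot left/right edges [0.6224 0.0213 0.    ] [0.698  0.0349 0.    ]
```

The stem and ring hole are aligned within about 1 mm (side view stem (369.6,263), ring (368.1,285)). I lower it.

```bash
python3 -m creep '[[[0,0,0.004],[0,0,0],0.050],[[0,0,0.006],[0,0,0],0.050],[[0,0,0.008],[0,0,0],0.050],[[0,0,0.008],[0,0,0],0.050],[[0,0,0.008],[0,0,0],0.050],[[0,0,0.007],[0,0,0],0.050],[[0,0,0.006],[0,0,0],0.050],[[0,0,0.004],[0,0,0],0.050],[[0,0,0.002],[0,0,0],0.050],[[0,0,0],[0,0,0],0.050]]'; python3 st.py .662 .017 .0395 100; python3 - <<'E'
from h import *
s=cam('side'); save(s,'pics/side27'); cv2.imwrite('pics/side27c.png',cv2.resize(s['img'][210:340,300:440],None,fx=4,fy=4,interpolation=cv2.INTER_CUBIC))
E
```

```text
clock: 55.25
tool_pos: [0.6617, 0.0169, 0.0577]
tcp_rot: [-0.0, 0.641, 0.767, -0.0]
ft_force: [1.0, -0.2, -2.8]
opening: 0.637
clock 55.25 pos [0.6617 0.0169 0.0577] yaw 100.23 zax [-0.  0. -1.] F [ 1.  -0.2 -2.8] op 54.4 mm q [0.03 0.56 0.05 1.07 0.   1.42]
tool-frame mm to go [ 0.1  0.3 18.2] rz deg 0.23
```

View pics/side27c.png

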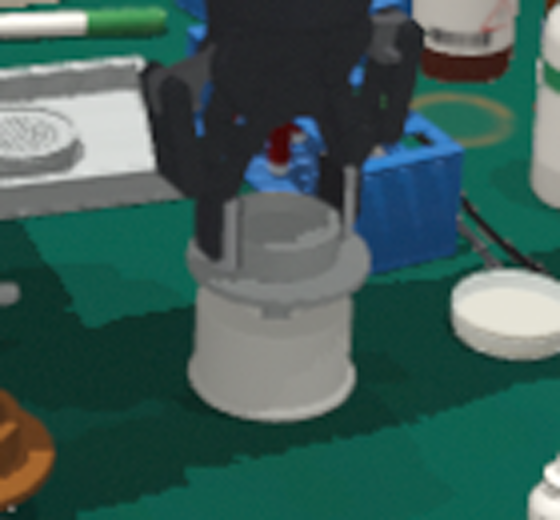

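The stem has entered the hole with no contact force. I continue down.

```bash
python3 -m creep '[[[0,0,0.002],[0,0,0],0.050],[[0,0,0.003],[0,0,0],0.050],[[0,0,0.003],[0,0,0],0.050],[[0,0,0.003],[0,0,0],0.050],[[0,0,0.002],[0,0,0],0.050],[[0,0,0.0015],[0,0,0],0.050],[[0,0,0.001],[0,0,0],0.050],[[0,0,0],[0,0,0],0.050],[[0,0,0],[0,0,0],0.050],[[0,0,0],[0,0,0],0.050]]'; python3 st.py .662 .017 .0395 100;python3 -m creep '[[[0,0,0.0004],[0,0,0],0.050],[[0,0,0.0004],[0,0,0],0.050],[[0,0,0.0004],[0,0,0],0.050],[[0,0,0.0003],[0,0,0],0.050],[[0,0,0],[0,0,0],0.050],[[0,0,0],[0,0,0],0.050],[[0,0,0],[0,0,0],0.050],[[0,0,0],[0,0,0],0.050],[[0,0,0],[0,0,0],0.050],[[0,0,0],[0,0,0],0.050]]'; python3 st.py .662 .017 .0395 100
```

```text
clock: 56.3
tool_pos: [0.6619, 0.0169, 0.0425]
tcp_rot: [0.0, 0.641, 0.767, 0.0]
ft_force: [-0.6, -0.5, -1.6]
opening: 0.636
clock 56.30 pos [0.6619 0.0169 0.0425] yaw 100.23 zax [ 0.  0. -1.] F [-0.6 -0.5 -1.6] op 54.3 mm q [0.03 0.57 0.03 1.03 0.   1.42]
tool-frame mm to go [0.1 0.1 3. ] rz deg 0.23
clock: 57.3
tool_pos: [0.6618, 0.0169, 0.0409]
tcp_rot: [-0.0, 0.641, 0.767, 0.0]
ft_force: [-0.2, -0.5, -1.2]
opening: 0.634
clock 57.30 pos [0.6618 0.0169 0.0409] yaw 100.23 zax [-0.  0. -1.] F [-0.2 -0.5 -1.2] op 54.1 mm q [0.03 0.57 0.03 1.03 0.   1.42]
tool-frame mm to go [0.1 0.2 1.4] rz deg 0.23
```

```bash
python3 -m creep '[[[0,0,0.0003],[0,0,0],0.050],[[0,0,0.0003],[0,0,0],0.050],[[0,0,0.0003],[0,0,0],0.050],[[0,0,0.0003],[0,0,0],0.050],[[0,0,0],[0,0,0],0.050],[[0,0,0],[0,0,0],0.050],[[0,0,0],[0,0,0],0.050],[[0,0,0],[0,0,0],0.050],[[0,0,0],[0,0,0],0.050],[[0,0,0],[0,0,0],0.050]]'; python3 st.py .662 .017 .0395 100;python3 -m creep '[[[0,0,0.0003],[0,0,0],0.050],[[0,0,0.0003],[0,0,0],0.050],[[0,0,0],[0,0,0],0.050],[[0,0,0],[0,0,0],0.050],[[0,0,0],[0,0,0],0.050],[[0,0,0],[0,0,0],0.050],[[0,0,0],[0,0,0],0.050],[[0,0,0],[0,0,0],0.050],[[0,0,0],[0,0,0],0.050],[[0,0,0],[0,0,0],0.050]]'; python3 st.py .662 .017 .0395 100
```

```text
clock: 58.3
tool_pos: [0.6618, 0.0169, 0.0397]
tcp_rot: [-0.0, 0.641, 0.767, 0.0]
ft_force: [0.5, 0.9, -2.0]
opening: 0.638
clock 58.30 pos [0.6618 0.0169 0.0397] yaw 100.23 zax [-0.  0. -1.] F [ 0.5  0.9 -2. ] op 54.5 mm q [0.03 0.57 0.03 1.03 0.   1.42]
tool-frame mm to go [0.1 0.3 0.2] rz deg 0.23
clock: 59.3
tool_pos: [0.6618, 0.0169, 0.0396]
tcp_rot: [0.0, 0.641, 0.767, 0.0]
ft_force: [-2.2, 0.6, 5.1]
opening: 0.634
clock 59.30 pos [0.6618 0.0169 0.0396] yaw 100.23 zax [ 0.  0. -1.] F [-2.2  0.6  5.1] op 54.1 mm q [0.03 0.57 0.03 1.03 0.   1.42]
tool-frame mm to go [0.1 0.2 0.1] rz deg 0.23
```

Seated with about 7 N. I release and rise.

```bash
python3 -m creep '[[[0,0,0],[0,0,0],0.054],[[0,0,0],[0,0,0],0.056],[[0,0,0],[0,0,0],0.058],[[0,0,0],[0,0,0],0.060],[[0,0,0],[0,0,0],0.063],[[0,0,0],[0,0,0],0.067],[[0,0,0],[0,0,0],0.071],[[0,0,0],[0,0,0],0.075],[[0,0,-0.002],[0,0,0],0.075],[[0,0,-0.004],[0,0,0],0.075]]'; python3 -m creep '[[[0,0,-0.008],[0,0,0],0.075],[[0,0,-0.016],[0,0,0],0.075],[[0,0,-0.022],[0,0,0],0.075],[[0,0,-0.026],[0,0,0],0.075],[[0,0,-0.026],[0,0,0],0.075],[[0,0,-0.026],[0,0,0],0.075],[[0,0,-0.022],[0,0,0],0.075],[[0,0,-0.014],[0,0,0],0.075],[[0,0,-0.006],[0,0,0],0.075],[[0,0,0],[0,0,0],0.075]]';python3 st.py .662 .017 .2 100;   python3 - <<'E'
from h import *
s=cam('side'); save(s,'pics/side30')
s=cam('top'); save(s,'pics/top30')
s=cam('wrist'); save(s,'pics/w30')
E
```

```text
clock: 60.3
tool_pos: [0.6616, 0.0168, 0.0451]
tcp_rot: [-0.0, 0.641, 0.767, -0.0]
ft_force: [1.3, 0.9, -0.2]
opening: 0.878
clock: 61.3
tool_pos: [0.6622, 0.0168, 0.2123]
tcp_rot: [0.001, 0.641, 0.767, 0.001]
ft_force: [0.5, -0.2, 0.0]
opening: 0.878
clock 61.30 pos [0.6622 0.0168 0.2123] yaw 100.23 zax [ 0.002  0.    -1.   ] F [ 0.5 -0.2  0. ] op 75.0 mm q [0.03 0.48 0.33 1.42 0.   1.42]
tool-frame mm to go [ 0.2 -0.2 12.3] rz deg 0.23
```

View pics/side30.png

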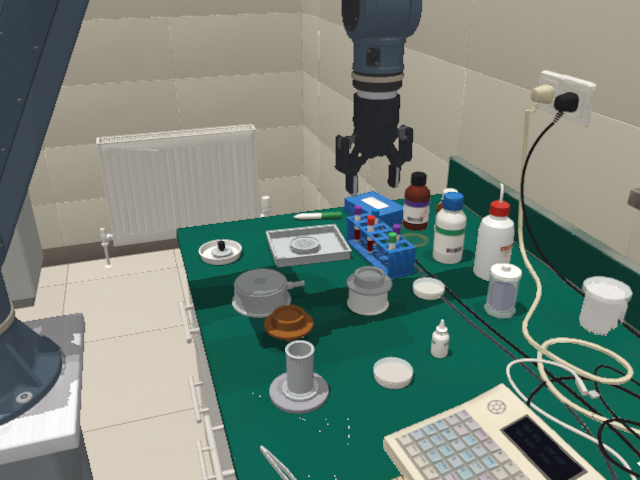

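View pics/top30.png

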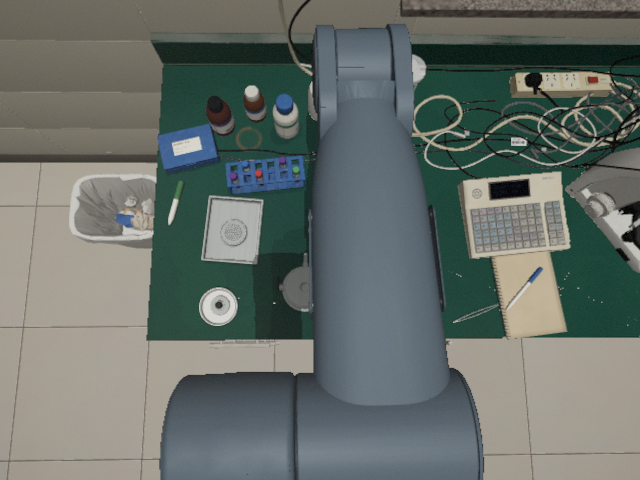

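View pics/w30.png

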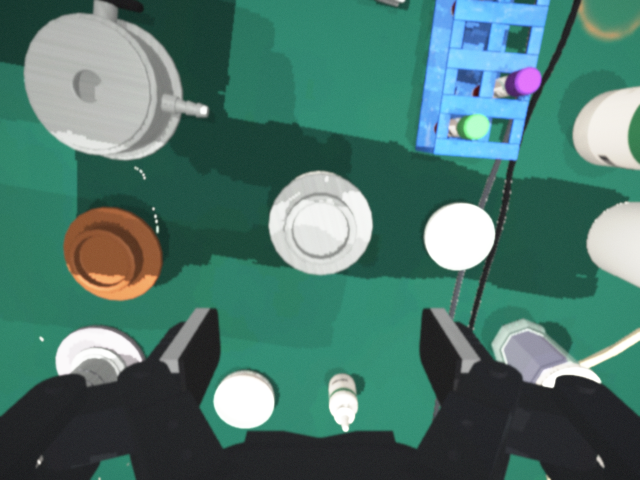

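All four parts are placed. Last, an enlarged side check and a comparison of the bystanders with the first picture.

```bash
python3 - <<'E'
from h import *
a=cv2.imread('pics/side1.png'); b=cv2.imread('pics/side30.png')
for n,(x,y,ww,h) in dict(agar=(365,350,55,45),bottle=(425,312,30,50),petri2=(408,272,42,32),brown=(260,303,58,50)).items():
    t=a[y:y+h,x:x+ww]; r=cv2.matchTemplate(b[y-10:y+h+10,x-10:x+ww+10],t,cv2.TM_CCOEFF_NORMED); print(n,cv2.minMaxLoc(r)[1::2])
cv2.imwrite('pics/s30c.png',cv2.resize(b[225:415,190:390],None,fx=3.15,fy=3.15,interpolation=cv2.INTER_CUBIC))
E
```

```text
agar (0.9996585249900818, (10, 10))
bottle (0.9995686411857605, (10, 10))
petri2 (0.9896562099456787, (10, 10))
brown (0.4387533962726593, (9, 10))
```

View pics/s30c.png

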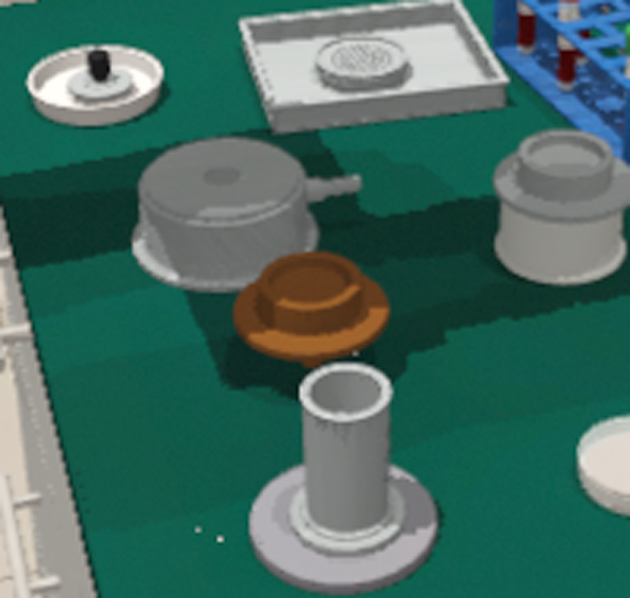

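The lid, funnel, disc and base are all upright and level in their places. The agar dish, bottle and second petri dish have not moved. I hand the job in.

```bash
python3 -c "
from bench import ctrl
print(ctrl.read_state()['clock'],ctrl.sign_off())"
```

```text
the job is handed in; nothing more can be done
61.45 None
```

The filter unit is apart and every part is in its place. I worked from the top down, finished each part before lifting the next, and handed in at 61 s of the 136 s allowed.

- **Parts:** The lid lies knob up in the porcelain dish and the funnel stands over the drying post. The support disc is flat in the wash tray, holes up, and the base sits on the draining ring with its stem down the hole.
- **Set-downs:** Each part touched down within about 0.2 mm of the height I had worked out, with at most about 10 N at the wrist. In the last side and wrist pictures all four are upright and level, and the gripper is empty and clear of everything.
- **Bystanders:** The agar dish, the second petri dish and the dropper bottle match the first picture to the pixel.

Two checks disagreed:
- **Fingertip position:** The wrist and side cameras both showed the fingertips about 29 mm farther back from the reported TCP than the description says. I planned with the measured position, and the contact heights fit it.
- **Brown look-alike:** The image match on it was poor (0.44), probably because shadows and the funnel standing in front of it changed that patch. The arm never went near it at its height, and it looks to be where it was.

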